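Sort tagged sensor modules, dial the timer and start conditioning

TASK

Sort the sensor modules by their coloured tags: set every green-tagged module flat into a nest of the grey conditioning dock and every red-tagged one flat into a nest of the red reject tray, one to a nest. Roll the timer's two thumbwheels with a fingertip until they read 36 (left wheel 3, right wheel 6, each digit centred between its red marks), and when the modules and both wheels are right, press the yellow start button fully down and let go. Everything must still be so at the end; leave the bottle, flask and calculator by the work where they stand.

Things in the scene. Friction and masses are not known exactly. Their poses are not given: they have to be found in the camera images.
- green_1_center (a point): centre of a loose sensor module with green tags (may be absent). White base 84 (x) x 46 (y) x 16 mm (z), heavy; on it a black grip fin 50 long (x), 12 thick (y), from 16 to 52 mm above the underside; 0.08 to 0.17 kg. Green tags on the base at both ends of the fin, green strip on top. Point on the middle line, 26 mm above the underside; z up, x along the fin; same end for end
- green_2_center (a point): centre of a loose sensor module with green tags (may be absent). White base 84 (x) x 46 (y) x 16 mm (z), heavy; on it a black grip fin 50 long (x), 12 thick (y), from 16 to 52 mm above the underside; 0.08 to 0.17 kg. Green tags on the base at both ends of the fin, green strip on top. Point on the middle line, 26 mm above the underside; z up, x along the fin; same end for end
- green_3_center (a point): centre of a loose sensor module with green tags (may be absent). White base 84 (x) x 46 (y) x 16 mm (z), heavy; on it a black grip fin 50 long (x), 12 thick (y), from 16 to 52 mm above the underside; 0.08 to 0.17 kg. Green tags on the base at both ends of the fin, green strip on top. Point on the middle line, 26 mm above the underside; z up, x along the fin; same end for end
- red_1_center (a point): centre of a loose sensor module with red tags (may be absent). White base 84 (x) x 46 (y) x 16 mm (z), heavy; on it a black grip fin 50 long (x), 12 thick (y), from 16 to 52 mm above the underside; 0.08 to 0.17 kg. Red tags on the base at both ends of the fin, red strip on top. Point on the middle line, 26 mm above the underside; z up, x along the fin; same end for end
- red_2_center (a point): centre of a loose sensor module with red tags (may be absent). White base 84 (x) x 46 (y) x 16 mm (z), heavy; on it a black grip fin 50 long (x), 12 thick (y), from 16 to 52 mm above the underside; 0.08 to 0.17 kg. Red tags on the base at both ends of the fin, red strip on top. Point on the middle line, 26 mm above the underside; z up, x along the fin; same end for end
- red_3_center (a point): centre of a loose sensor module with red tags (may be absent). White base 84 (x) x 46 (y) x 16 mm (z), heavy; on it a black grip fin 50 long (x), 12 thick (y), from 16 to 52 mm above the underside; 0.08 to 0.17 kg. Red tags on the base at both ends of the fin, red strip on top. Point on the middle line, 26 mm above the underside; z up, x along the fin; same end for end
- dock: fixed tray, grey, green lines on its two long rims: the conditioning dock. 108 (x) x 210 (y) x 16 mm (z), three nests side by side along y at 70 mm pitch. Nests 94 (x) x 56 (y) mm inside, floor 6 mm above the bench, walls 10 mm above that floor; a module goes in lengthwise along x, 5 mm to spare on every side. Origin: centre of the underside
- dock_nest_1 (a point): centre of the floor of nest 1 of the dock; axes as the tray's
- dock_nest_2 (a point): centre of the floor of nest 2 of the dock; axes as the tray's
- dock_nest_3 (a point): centre of the floor of nest 3 of the dock; axes as the tray's
- reject_tray: fixed tray, red, white lines on its two long rims: the reject tray. 108 (x) x 210 (y) x 16 mm (z), three nests side by side along y at 70 mm pitch. Nests 94 (x) x 56 (y) mm inside, floor 6 mm above the bench, walls 10 mm above that floor; a module goes in lengthwise along x, 5 mm to spare on every side. Origin: centre of the underside
- reject_tray_nest_1 (a point): centre of the floor of nest 1 of the reject tray; axes as the tray's
- reject_tray_nest_2 (a point): centre of the floor of nest 2 of the reject tray; axes as the tray's
- reject_tray_nest_3 (a point): centre of the floor of nest 3 of the reject tray; axes as the tray's
- timer: fixed timer, grey box 120 (x) x 225 (y) x 60 mm (z) with a blue front toward the robot and, on top, two black thumbwheels (y +70 and -5 mm from its origin) and a yellow start button (y -80 mm). Each wheel stands between two grey cheeks, 5 mm thick, that reach 88 mm above the bench, with a red index mark on top of each. Origin: centre of the underside; x away from the robot
- tens_wheel_axle (a point): centre of the axle of the left (+y) thumbwheel (tens digit), 50 mm above the bench; timer's axes, axle along y. Black drum 88 mm diameter, 30 mm wide, white digits on it; ten grey radial ribs (28 wide, 4 thick, tips 54 mm from the axle) stand midway between the digits, 18 degrees to either side of each; push a rib to roll it
- tens_wheel (a joint): angle of the tens wheel, rad. The digit set is the one at the very top, between the red marks: digit d is centred there at d x 0.6283 (stops just beyond 0 and 9). Rolling the top away from the robot (timer's +x) increases it. No clicks: about 1.5 N at a rib turns it, friction holds it where it is left; may start between digits
- ones_wheel_axle (a point): centre of the axle of the right (-y) thumbwheel (ones digit), 50 mm above the bench; timer's axes, axle along y. Black drum 88 mm diameter, 30 mm wide, white digits on it; ten grey radial ribs (28 wide, 4 thick, tips 54 mm from the axle) stand midway between the digits, 18 degrees to either side of each; push a rib to roll it
- ones_wheel (a joint): angle of the ones wheel, rad. The digit set is the one at the very top, between the red marks: digit d is centred there at d x 0.6283 (stops just beyond 0 and 9). Rolling the top away from the robot (timer's +x) increases it. No clicks: about 1.5 N at a rib turns it, friction holds it where it is left; may start between digits
- start (a joint): travel of the yellow start button, m: 0 up, 0.006 fully down; springs back; fully down takes 5 N
- start_top (a point): centre of the top face of the start button (30 mm diameter); press straight down
- amber_bottle: brown bottle with a black cap, 58 mm diameter, 126 mm high; loose, not part of the job. Origin: centre of the underside
- conical_flask: glass conical flask, 95 mm diameter, 113 mm high; loose, not part of the job. Origin: centre of the underside
- calculator: black pocket calculator, 118 x 72 x 13 mm; loose, not part of the job. Origin: centre of the underside

How it is judged:
By the outcome, as a careful person would: the job done as asked, in the order asked, and still so for the second after the job is handed in, with the robot touching nothing.
Of green_1, green_2, green_3, red_1, red_2, red_3 only 4 to 6 are there at a start; the rules pass over those that are not, and their reading is None.
At some moment in a run one of green_1, green_2, green_3, red_1, red_2, red_3 may be knocked a few centimetres aside while the robot is not near it.
Once in a run the grip may slacken for a moment while it holds something.
It also fails if it takes over 210 s, if anything falls off the work surface, if the arm or the gripper's body presses on something with over 40 N, if the wrist force passes 120 N, or if a joint passes its speed limit or range.

ROBOT

A 6-joint arm with a two-finger parallel gripper is mounted at the origin on a cart in front of the work surface, level with it; the furniture and walls round the work are solid. World frame = base frame: x ahead of the robot, y to its left, z up, the work surface at z = 0. Lengths are in m, angles in rad, forces in N, time in s.
With the tool pointing down it reaches from about 0.35 to 0.975 m from the base axis. Payload 4.9 kg.
Tool frame: the origin (TCP) lies at the very end of the fingers, on their centre line; the grasp point (between the pads) lies manip.grip_point_offset behind it (manip.grip_point_offset is the distance from the TCP to the grasp point, in m); z points along the fingers, y is the line along which they close (so a half turn about z gives the same grasp; the last joint's range is limited). The gripper opens to 85 mm and grips with 20 to 120 N. Pads are 22 mm wide; open, the fingers measure 114 mm over their backs; the gripper's body (76 mm by 85 mm) begins 54 mm behind the grasp point. The pads swing forward as they close: fully open they stand 13 mm farther back than shut.
Start: joints at [1.017, 0.053, 1.613, -0, 1.476, -0.119], TCP at [0.263, 0.567, 0.231] pointing down, gripper open.
Joint ranges: [-3.01, 3.01], [-1.01, 2.22], [0.06, 2.58], [-1.02, 4.17], [0.09, 2.62], [-3.14, 3.14]. Speed limits (rad/s): [2.57, 2.57, 3.14, 3.14, 3.14, 3.14].

INTERFACE

Orientations are given as a unit quaternion [w, x, y, z].
In Python, from plant import manip gives the robot as it stands.
- The arm moves only by the shell command python3 -m crank 'ROWS' [OPENING]. ROWS is JSON, a list of rows, each an object of numbers: "x", "y", "z": the shift along the tool's x, y, z in cm; "turn": the turn about the tool's z in rad. In form: [{"x": .., "y": .., "z": .., "turn": ..}, ...]. A call has 1 to 5 rows; each row shifts and turns the commanded pose from where the row before left it, along the tool's axes as they then stand; what a row does not reach is not made up. A row lasts 1/10 s, in which the tool goes at most 50 mm and 8.59 degrees, less where a joint would pass 70% of its speed; a pose out of reach is approached as far as the arm can. A call with a gripper value outside its range is refused whole. OPENING is the opening in per cent of the stroke, from 0 (shut) to 100 (fully open), set as the call begins (- or left out, the last holds). The fingers move at their own pace and stop on an object; the grip force is fixed at half the most. Time passes only in rows, so rows that do not move let the fingers close. It gives the time, the measured TCP pose, the force, the opening and the grip force at its end, in the units of the state.
- manip.state(): the state, without advancing time (a new reading comes with each control period).
- manip.grab_frame(name): name is "scene" or "side" or "wrist"; returns (picture, depth): 480x640x3 uint8, red, green, blue; 480x640 float32, m along the optical axis (not along the pixel's ray), 0 where there is no reading.
- manip.camera_model(name): a dict with "mtx" (3x3 intrinsics, pixels), "world_to_cam" (4x4, takes a point from world to camera coordinates). Camera axes: x right, y down, z forward; pixel columns grow to the right and rows downward; lengths in m; the calibration is good to about 2 mm. The wrist camera is an equidistant fisheye: a pixel r from the principal point sees the ray r / f radians off the axis. A picture is of the moment at which its call begins: read the wrist's pose just before it. camera_model takes no time and is no camera call; for the wrist camera it gives the pose at the moment of the call.
- manip.job_done(): hands the job in; it is judged then, once.
The state is a dict: "time": time; "joint_pos": joint angles; "joint_vel": joint speeds; "joint_efforts": joint torques, N m; "tool_pos": TCP position; "tool_rot": TCP orientation; "contact_force": force on the tool from outside, world axes, zero at the start; "ft_torque": the same for the moment, N m; "gripper_width": opening from 0.0 (shut) to 1.0 (fully open); "grasp_force": force on a finger pad.
Only numpy, scipy, OpenCV 4.12 (cv2) and the standard library are available. Lean on these libraries where they do the work, as an engineer would, in place of code of your own. Each camera call takes 0.05 s, during which the arm holds its last target. There are 200 camera calls.

## Working session

There is one attempt and no reset: what is moved stays moved. The work goes in short steps, Python scripts to look and compute and a shell command to move; the robot and the scene stay as the last step left them, time stands still between calls to the robot, and variables do not carry over. Pictures are saved under pics/ and viewed, at most 14 in all, crops included, and the job is handed in when it is done.

```bash
ls; mkdir -p pics; cat > h.py <<'E'
import numpy as np, cv2
from plant import manip
def grab(n):
    m=manip.camera_model(n); im,d=manip.grab_frame(n); return im,d,np.array(m['mtx']),np.array(m['world_to_cam'])
def pts(d,K,T):
    v,u=np.mgrid[:480,:640]
    P=np.stack([(u-K[0,2])/K[0,0]*d,(v-K[1,2])/K[1,1]*d,d],-1)
    R=T[:3,:3];t=T[:3,3]
    return (P-t)@R
E
python3 - <<'E'
from h import *
print(manip.state(), manip.grip_point_offset)
for n in("scene","side"):
    im,d,K,T=grab(n); cv2.imwrite(f"pics/{n}0.png",im[:,:,::-1]); np.savez(f"{n}0.npz",im=im,d=d,K=K,T=T); print(n,K,T,np.linalg.inv(T)[:3,3])
E
```

```text
pics
{'time': 0.0, 'joint_pos': array([ 1.01702430e+00,  5.33473876e-02,  1.61432907e+00,  2.04006410e-05,
        1.47598983e+00, -1.19013660e-01]), 'joint_vel': array([-0.00066704, -0.00061821, -0.00038952, -0.00071746,  0.00054681,
        0.00174596]), 'joint_efforts': array([ 3.79795247e-04, -3.93698502e+01, -3.70170987e+01, -6.75702267e-05,
        7.32857472e-03, -1.63911091e-05]), 'tool_pos': array([0.26291061, 0.5663128 , 0.23004794]), 'tool_rot': array([-3.51820867e-04,  2.15672064e-01,  9.76465302e-01, -9.75351910e-04]), 'contact_force': array([-0.25073877,  0.70393778, -0.08014244]), 'ft_torque': array([-0.07063768, -0.01620133,  0.04280602]), 'grasp_force': 0.0, 'gripper_width': 0.9961887881581594} 0.0187
scene [[612.68930502   0.         311.9492408 ]
 [  0.         612.68930502 236.96521411]
 [  0.           0.           1.        ]] [[-0.81064169 -0.58526292 -0.01809354  0.47642775]
 [-0.44090005  0.63043701 -0.63887113  0.25852845]
 [ 0.38531442 -0.50991813 -0.76910097  1.63146725]
 [ 0.          0.          0.          1.        ]] [-0.12843045  0.94776432  1.42854967]
side [[454.50559213   0.         319.81257331]
 [  0.         454.50559213 241.28258969]
 [  0.           0.           1.        ]] [[ 0.8544842  -0.51947098 -0.00257831 -0.41483039]
 [-0.31730886 -0.51800263 -0.79434776  0.25942095]
 [ 0.41130504  0.67957573 -0.60745781  1.01557816]
 [ 0.          0.          0.          1.        ]] [ 0.01907016 -0.77127389  0.82192177]
```

View pics/scene0.png

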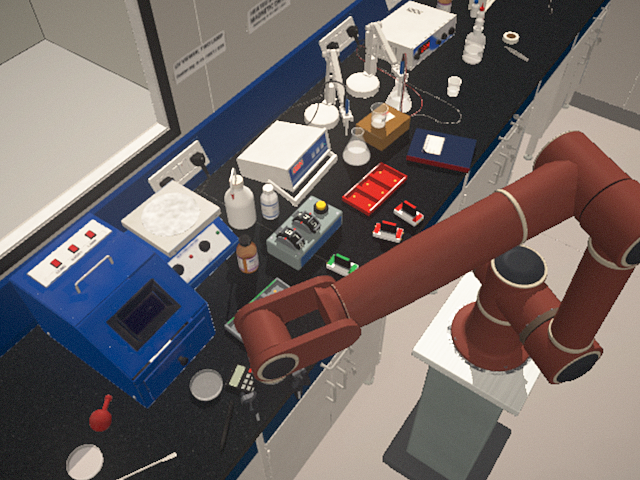

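View pics/side0.png

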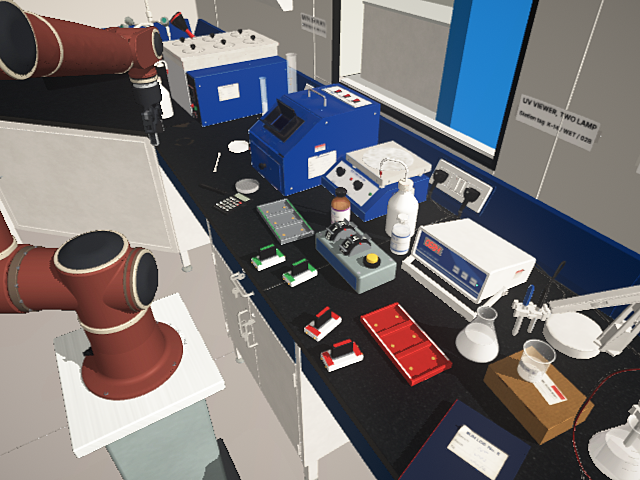

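The side view shows two green modules at about (268,257) and (299,272), and two red ones at (322,322) and (341,353). The dock is at (285,222), the red tray at (405,343), and the timer at (355,255) with its button at (372,259). Next I measure them with depth and colour.

```bash
cat >> h.py <<'E'
def masks(im):
    h=cv2.cvtColor(im,cv2.COLOR_RGB2HSV); H,S,V=[h[...,i].astype(int) for i in range(3)]
    return {'red':((H<8)|(H>172))&(S>150)&(V>90),'green':(H>45)&(H<80)&(S>110)&(V>60),'yellow':(H>20)&(H<34)&(S>150)&(V>120)}
def modules(im,P,reg=None):
    "top strips (z~52mm) -> centre, fin direction, length, width"
    out=[]
    for c in('red','green'):
        m=masks(im)[c]&(P[...,2]>.043)&(P[...,2]<.06)&(P[...,0]>.3)&(P[...,0]<.8)&(abs(P[...,1])<.6)
        n,l,s,_=cv2.connectedComponentsWithStats(cv2.morphologyEx(m.astype(np.uint8),cv2.MORPH_CLOSE,np.ones((3,3))),connectivity=8)
        for i in range(1,n):
            if s[i,4]<12: continue
            q=P[(l==i)&m]; (cx,cy),(a,b),an=cv2.minAreaRect((q[:,:2]*1000).astype(np.float32))
            if a<b:a,b,an=b,a,an+90
            out.append((c,s[i,4],round(cx),round(cy),round(an,1)%180,round(a),round(b),round(np.median(q[:,2])*1000)))
    return out
E
python3 - <<'E'
from h import *
for n in("side","scene"):
    z=np.load(f"{n}0.npz"); im,d=z['im'],z['d']; P=pts(d,z['K'],z['T']); print(n)
    for o in modules(im,P): print(o)
    M=masks(im)
    for c,lo,hi in(('red',.003,.022),('green',.01,.022),('yellow',.055,.09)):
        m=M[c]&(P[...,2]>lo)&(P[...,2]<hi)&(d>0)&(P[...,0]<.9)&(abs(P[...,1])<.6)&(P[...,0]>.3)
        nn,l,s,_=cv2.connectedComponentsWithStats(cv2.dilate(m.astype(np.uint8),np.ones((3,3))))
        for i in range(1,nn):
            if s[i,4]<40: continue
            q=P[(l==i)&m]; print(c,s[i],(np.percentile(q,[2,98],axis=0)*1000).round().tolist(),cv2.minAreaRect((q[:,:2]*1000).astype(np.float32)))
    m=(d>0)&(abs(P[...,2])<.02)&(abs(P[...,1])<.3)&(P[...,0]>.2)
    print('bench z',np.median(P[m][:,2]),'front edge x',np.percentile(P[m][:,0],1))
z=np.load("side0.npz");cv2.imwrite("pics/side_crop.png",cv2.resize(z['im'][190:400,230:470,::-1],None,fx=3,fy=2.8,interpolation=cv2.INTER_CUBIC)[:600])
E
```

```text
side
('red', np.int32(55), 407, -142, 17.0, 41, 10, 52)
('red', np.int32(66), 394, -242, 174.3, 41, 12, 52)
('red', np.int32(46), 680, -564, 73.0, 28, 7, 56)
('green', np.int32(33), 405, 145, 1.9, 43, 11, 51)
('green', np.int32(37), 447, 42, 7.2, 42, 13, 51)
red [ 359  301   94   86 3926] [[480.0, -385.0, 4.0], [589.0, -179.0, 18.0]] ((537.5463256835938, -280.22528076171875), (213.95875549316406, 110.03820037841797), 85.84165954589844)
red [330 311  10  10  71] [[435.0, -151.0, 15.0], [447.0, -127.0, 19.0]] ((440.4040222167969, -139.71170043945312), (12.151599884033203, 24.642202377319336), 13.446497917175293)
red [305 324  16  13 122] [[365.0, -169.0, 14.0], [382.0, -135.0, 20.0]] ((373.8268737792969, -151.22694396972656), (14.405030250549316, 37.5746955871582), 14.055243492126465)
red [352 341  11  16 111] [[419.0, -265.0, 9.0], [435.0, -233.0, 20.0]] ((428.8375244140625, -248.99960327148438), (35.15549850463867, 15.926614761352539), 80.7865219116211)
red [322 351  12  16 129] [[353.0, -255.0, 15.0], [367.0, -221.0, 20.0]] ((360.2865905761719, -239.232421875), (38.09266662597656, 1
[... 2758 characters left out ...]
490.0, 64.0, 21.0]] ((484.532958984375, 49.67715835571289), (17.389020919799805, 32.49634552001953), 40.77421951293945)
green [347 264  11  10  70] [[410.0, 27.0, 11.0], [422.0, 57.0, 22.0]] ((416.5474853515625, 41.323463439941406), (33.65040969848633, 10.852006912231445), 79.89459991455078)
green [249 278  27  25 130] [[573.0, 200.0, 12.0], [584.0, 294.0, 21.0]] ((578.44970703125, 248.0599365234375), (96.74501037597656, 6.531706809997559), 84.90702819824219)
yellow [315 200  12  11 113] [[588.0, -79.0, 69.0], [612.0, -50.0, 89.0]] ((601.0327758789062, -64.67140197753906), (26.911014556884766, 32.80402374267578), 35.10329055786133)
bench z 0.000630979367883203 front edge x 0.3494507646343655
```

View pics/side_crop.png

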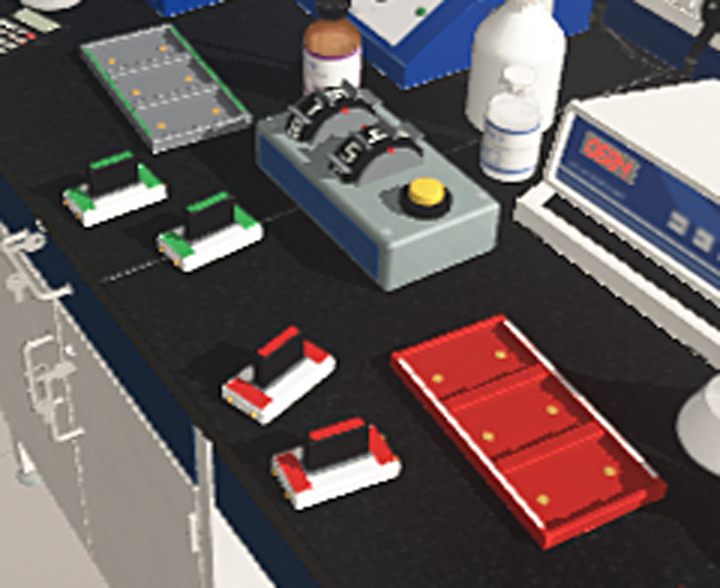

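Only four modules are present: two green, two red. All three nests in each tray are empty. Next I compute tray and timer poses from both cameras and write a helper that works out the moves.

```bash
cat >> h.py <<'E'
def go(x,y,z,phi):
    "tool-frame move needed to reach TCP (mm), tool x yaw phi deg: turn first, then shifts (cm) in turned axes"
    s=manip.state(); w,a,b,c=s['tool_rot']; R=cv2.Rodrigues(np.zeros(3))[0]
    from scipy.spatial.transform import Rotation as Ro
    X=Ro.from_quat([a,b,c,w]).as_matrix()[:,0]; cur=np.degrees(np.arctan2(X[1],X[0]))
    t=np.radians((cur-phi+180)%360-180); p=np.array([x,y,z])-np.array(s['tool_pos'])*1000
    f=np.radians(phi); ex=np.array([np.cos(f),np.sin(f),0]); ey=np.array([np.sin(f),-np.cos(f),0])
    print('t=%.1f pos'%s['time'],(np.array(s['tool_pos'])*1000).round(1),'phi %.1f'%(cur%360),'| turn %.3f  x %.2f y %.2f z %.2f cm'%(t,p@ex/10,p@ey/10,-p[2]/10),'F',np.array(s['contact_force']).round(1),'w %.3f g %.0f'%(s['gripper_width'],s['grasp_force']))
E
python3 - <<'E'
from h import *
for n in("side","scene"):
    z=np.load(f"{n}0.npz"); im,d=z['im'],z['d']; P=pts(d,z['K'],z['T']); print(n)
    V=im.astype(int); X,Y,Z=P[...,0],P[...,1],P[...,2]
    def lab(m,name):
        nn,l,s,_=cv2.connectedComponentsWithStats(cv2.dilate(m.astype(np.uint8),np.ones((2,2))))
        i=1+np.argmax(s[1:,4]); q=P[(l==i)&m]; print(name,len(q),q[:,2].mean().round(4),q.mean(0).round(4),cv2.minAreaRect((q[:,:2]*1000).astype(np.float32)))
        return q
    tim=(abs(Z-.06)<.005)&(X>.5)&(X<.7)&(Y>-.14)&(Y<.15)
    lab(tim,'timer top')
    red=masks(im)['red']&(X>.45)&(X<.62)&(Y>-.42)&(Y<-.14)
    lab(red&(Z<.02),'tray all')
    gr=(Z>.003)&(Z<.02)&(X>.44)&(X<.64)&(Y>.15)&(Y<.43); lab(gr,'dock all')
    # tray white lines
    wh=(V.min(2)>130)&(abs(Z-.016)<.006)&(X>.45)&(X<.62)&(Y>-.42)&(Y<-.14)
    nn,l,s,_=cv2.connectedComponentsWithStats(cv2.dilate(wh.astype(np.uint8),np.ones((2,2))))
    for i in range(1,nn):
        if s[i,4]>40:
            q=P[(l==i)&wh]; ln=cv2.fitLine((q[:,:2]*1000).astype(np.float32),cv2.DIST_HUBER,0,.01,.01).ravel(); print('white',len(q),q.mean(0).round(4),np.percentile(q,[2,98],axis=0).round(3).tolist(),np.degrees(np.arctan2(ln[1],ln[0])))
    mk=masks(im)['red']&(Z>.08)&(Z<.1)&(X>.5)&(X<.7)&(abs(Y)<.15)
    nn,l,s,_=cv2.connectedComponentsWithStats(mk.astype(np.uint8),connectivity=8)
    for i in range(1,nn): q=P[l==i]; print('mark',len(q),q.mean(0).round(4))
go(530,0,300,180)
E
```

```text
side
timer top 1252 0.0593 [ 0.587  -0.0208  0.0593] ((599.8057250976562, 10.152183532714844), (224.16314697265625, 121.70128631591797), 89.60075378417969)
tray all 3329 0.0087 [ 0.5379 -0.2877  0.0087] ((541.5377197265625, -273.5639953613281), (227.2789306640625, 119.80882263183594), 84.52024841308594)
dock all 1369 0.0092 [0.529  0.2879 0.0092] ((534.330078125, 303.98370361328125), (248.93255615234375, 118.32489776611328), 84.68522644042969)
white 90 [ 0.5887 -0.2879  0.0164] [[0.582, -0.374, 0.014], [0.596, -0.194, 0.019]] 85.83467
white 110 [ 0.4882 -0.2816  0.0161] [[0.481, -0.368, 0.013], [0.496, -0.186, 0.019]] 85.6578
mark 3 [0.6037 0.0638 0.0877]
mark 1 [0.6027 0.0298 0.0878]
mark 4 [ 0.6023 -0.0116  0.0879]
scene
timer top 1106 0.0596 [0.5938 0.0212 0.0596] ((602.837646484375, 17.88300323486328), (227.82164001464844, 122.45713806152344), 89.53376007080078)
tray all 1455 0.0075 [ 0.5397 -0.2755  0.0075] ((537.44140625, -283.1163635253906), (236.8330535888672, 112.40721130371094), 85.66574096679688)
dock all 573 0.0093 [0.575  0.276  0.0093] ((577.8578491210938, 290.09027099609375), (119.8641357421875, 289.9472961425781), 6.126290321350098)
white 33 [ 0.5866 -0.3195  0.016 ] [[0.581, -0.36, 0.01], [0.591, -0.273, 0.022]] 86.39657
white 77 [ 0.4893 -0.2693  0.0158] [[0.481, -0.361, 0.01], [0.498, -0.184, 0.021]] 85.82683
white 29 [ 0.5946 -0.2233  0.0147] [[0.59, -0.253, 0.011], [0.599, -0.191, 0.021]] 84.718796
mark 2 [ 0.6022 -0.0104  0.0869]
mark 5 [0.6042 0.0299 0.0863]
mark 1 [0.6066 0.0598 0.0856]
mark 3 [0.6034 0.1048 0.09  ]
t=0.1 pos [262.9 566.4 230.2] phi 155.1 | turn -0.435  x -26.71 y -56.64 z -6.98 cm F [ 0.6 -0.7 -0.5] w 0.999 g 0
```

```bash
python3 -m crank '[{"turn":-0.15},{"turn":-0.15},{"turn":-0.15},{"turn":-0.02}]' 50; python3 - <<'E'
from h import *
go(430,100,230,182)
E
```

```text
t=0.1 pos [262.9 566.4 230.2] phi 155.1 | turn -0.470  x -15.07 y -47.19 z 0.02 cm F [ 0.6 -0.7 -0.5] w 0.999 g 0schema error: expected keys x, y, z, turn
```

All four keys are needed in every row.

```bash
python3 -m crank '[{"x":0,"y":0,"z":0,"turn":-0.15},{"x":0,"y":0,"z":0,"turn":-0.15},{"x":0,"y":0,"z":0,"turn":-0.15},{"x":0,"y":0,"z":0,"turn":-0.02}]' 50; python3 - <<'E'
from h import *
go(430,100,230,182)
E
```

```text
time: 0.5
tool_pos: [0.2631, 0.5665, 0.2306]
tool_rot: [-0.0, -0.018, 1.0, -0.0]
contact_force: [-0.2, -0.8, -0.4]
gripper_width: 0.501
grasp_force: 0.0
t=0.5 pos [263.1 566.5 230.6] phi 182.1 | turn 0.001  x -15.06 y -47.21 z 0.06 cm F [-0.2 -0.8 -0.4] w 0.501 g 0
```

```bash
R='x'; python3 -m crank '[{"x":-1.5,"y":-4.7,"z":0,"turn":0},{"x":-1.5,"y":-4.7,"z":0,"turn":0},{"x":-1.5,"y":-4.7,"z":0,"turn":0},{"x":-1.5,"y":-4.7,"z":0,"turn":0},{"x":-1.5,"y":-4.7,"z":0,"turn":0}]' >/dev/null
python3 -m crank '[{"x":-1.5,"y":-4.7,"z":0,"turn":0},{"x":-1.5,"y":-4.7,"z":0,"turn":0},{"x":-1.5,"y":-4.7,"z":0,"turn":0},{"x":-1.5,"y":-4.7,"z":0,"turn":0},{"x":0,"y":0,"z":0,"turn":0}]'
python3 - <<'E'
from h import *
go(430,100,230,182)
m=manip.camera_model("wrist"); im,d=manip.grab_frame("wrist"); np.savez("w0.npz",im=im,d=d,K=m['mtx'],T=m['world_to_cam']); cv2.imwrite("pics/w0.png",im[:,:,::-1])
print(m['mtx'],np.linalg.inv(m['world_to_cam']))
E
```

```text
time: 1.5
tool_pos: [0.4144, 0.1441, 0.2312]
tool_rot: [0.0, -0.012, 1.0, -0.001]
contact_force: [-0.3, 1.3, 0.0]
gripper_width: 0.503
grasp_force: 0.0
t=1.5 pos [414.4 144.1 231.2] phi 181.4 | turn -0.011  x -1.40 y -4.46 z 0.12 cm F [-0.3  1.3  0. ] w 0.503 g 0
[[371.64829954   0.         315.72869644]
 [  0.         371.64829954 235.76231819]
 [  0.           0.           1.        ]] [[-0.02309137  0.95076866  0.30904004  0.33692065]
 [ 0.99973284  0.02227515  0.00616971  0.14263549]
 [-0.00101795  0.30909995 -0.95102902  0.37284066]
 [ 0.          0.          0.          1.        ]]
```

View pics/w0.png

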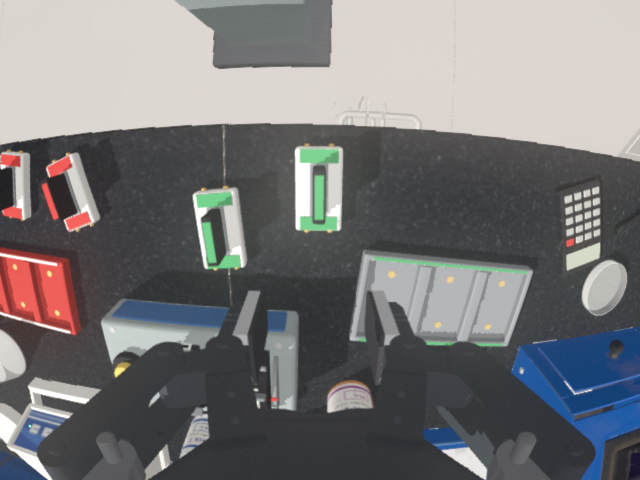

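The wrist view shows green modules at (320,188) and (219,228), red ones at (70,190) and (14,186), the dock rim at about (355–530, 255–345), and the calculator well to the right at (583,228). Next I cast rays from this picture.

```bash
cat >> h.py <<'E'
def cast(uv,z,K,T):
    uv=np.atleast_2d(np.asarray(uv,float)); q=(uv-[K[0,2],K[1,2]]); r=np.hypot(*q.T)+1e-9; th=r/K[0,0]
    D=np.c_[q/r[:,None]*np.sin(th)[:,None],np.cos(th)]@T[:3,:3]; C=np.linalg.inv(T)[:3,3]
    return C+D*((z-C[2])/D[:,2])[:,None]
def blobs(im,c,zs,K,T,amin=60):
    m=masks(im)[c].astype(np.uint8); n,l,s,ce=cv2.connectedComponentsWithStats(m)
    for i in range(1,n):
        if s[i,4]<amin: continue
        cs=cv2.findContours((l==i).astype(np.uint8),cv2.RETR_EXTERNAL,cv2.CHAIN_APPROX_NONE)[0][0][:,0,:]
        for z in zs:
            r=cv2.minAreaRect((cast(cs,z,K,T)[:,:2]*1000).astype(np.float32))
            (cx,cy),(a,b),an=r
            if a<b: a,b,an=b,a,an+90
            print(c,ce[i].round(),'z',z,'ctr %.1f %.1f size %.0f %.0f ang %.1f'%(cx,cy,a,b,(an+90)%180-90))
def wrist(name):
    m=manip.camera_model("wrist"); im,d=manip.grab_frame("wrist"); cv2.imwrite(f"pics/{name}.png",im[:,:,::-1]); K,T=np.array(m['mtx']),np.array(m['world_to_cam']); np.savez(name+'.npz',im=im,d=d,K=K,T=T); return im,d,K,T
E
python3 - <<'E'
from h import *
z=np.load("w0.npz"); im,K,T=z['im'],z['K'],z['T']
blobs(im,'green',(.016,.052),K,T); blobs(im,'red',(.016,.052),K,T,100)
E
```

```text
green [213. 199.] z 0.016 ctr 417.0 41.1 size 34 11 ang -84.3
green [213. 199.] z 0.052 ctr 409.0 51.3 size 31 10 ang -84.3
green [211. 253.] z 0.016 ctr 474.1 34.9 size 19 8 ang 3.6
green [211. 253.] z 0.052 ctr 460.2 45.7 size 17 7 ang 3.6
green [230. 262.] z 0.016 ctr 483.7 53.0 size 24 11 ang -79.8
green [230. 262.] z 0.052 ctr 468.9 62.0 size 22 10 ang -79.8
red [ 10. 160.] z 0.016 ctr 363.0 -237.0 size 36 12 ang 81.3
red [ 10. 160.] z 0.052 ctr 360.4 -198.7 size 33 11 ang 81.3
red [ 59. 167.] z 0.016 ctr 377.3 -150.1 size 34 13 ang -71.8
red [ 59. 167.] z 0.052 ctr 373.2 -120.6 size 31 12 ang -71.8
red [ 50. 201.] z 0.016 ctr 416.8 -172.5 size 44 10 ang 16.8
red [ 50. 201.] z 0.052 ctr 408.8 -140.7 size 40 9 ang 16.8
red [ 12. 212.] z 0.016 ctr 429.2 -247.3 size 35 14 ang 80.5
red [ 12. 212.] z 0.052 ctr 419.9 -207.9 size 31 13 ang 80.5
red [ 78. 220.] z 0.016 ctr 440.7 -131.3 size 34 11 ang -73.1
red [ 78. 220.] z 0.052 ctr 430.2 -103.7 size 31 9 ang -73.1
red [ 38. 290.] z 0.016 ctr 536.4 -242.4 size 164 113 ang 83.2
red [ 38. 290.] z 0.052 ctr 516.3 -203.5 size 148 102 ang 83.2
```

```bash
sed -i 's/(H>45)&(H<80)&(S>110)&(V>60)/(H>40)\&(H<90)\&(S>80)\&(V>50)/' h.py; python3 - <<'E'
from h import *
z=np.load("w0.npz"); im,K,T=z['im'],z['K'],z['T']
blobs(im,'green',(.016,.052),K,T,40)
print(im[155,320],im[258,420],im[190,320])
# dock rim corners: outer contour of grey/green tray region against black bench
g=im.max(2); m=(g>75).astype(np.uint8); m[:, :345]=0; m[:248]=0; m[352:]=0; m[:,535:]=0
n,l,s,c=cv2.connectedComponentsWithStats(m); i=l[300,445]; print(s[i])
E
```

```text
green [319. 156.] z 0.016 ctr 372.5 146.2 size 35 12 ang -88.6
green [319. 156.] z 0.052 ctr 368.9 145.9 size 31 11 ang -88.6
green [319. 197.] z 0.016 ctr 413.2 146.8 size 44 9 ang 1.4
green [319. 197.] z 0.052 ctr 405.5 146.4 size 40 8 ang 1.4
green [214. 200.] z 0.016 ctr 417.2 41.2 size 36 13 ang -84.4
green [214. 200.] z 0.052 ctr 409.1 51.5 size 32 12 ang -84.4
green [318. 223.] z 0.016 ctr 439.4 146.9 size 36 12 ang -88.6
green [318. 223.] z 0.052 ctr 429.1 146.5 size 32 11 ang -88.6
green [209. 242.] z 0.016 ctr 463.2 33.6 size 46 11 ang 3.2
green [209. 242.] z 0.052 ctr 450.5 44.6 size 41 10 ang 3.2
green [227. 263.] z 0.016 ctr 484.5 47.5 size 36 14 ang -83.3
green [227. 263.] z 0.052 ctr 469.6 57.1 size 32 12 ang -83.3
green [449. 265.] z 0.016 ctr 483.9 300.1 size 189 3 ang 84.9
green [449. 265.] z 0.052 ctr 469.0 284.2 size 170 2 ang 84.9
green [439. 343.] z 0.016 ctr 585.7 295.9 size 37 4 ang 84.0
green [439. 343.] z 0.052 ctr 560.6 280.5 size 33 3 ang 84.0
green [489. 344.] z 0.016 ctr 591.6 365.6 size 37 2 ang 85.4
green [489. 344.] z 0.052 ctr 565.9 343.1 size 34 1 ang 85.4
[126 211 147] [112 115 115] [126 211 147]
[  349   249   185   103 13671]
```

```bash
python3 -m crank '[{"x":0.8,"y":0.25,"z":5,"turn":0},{"x":0,"y":0,"z":5,"turn":0},{"x":0,"y":0,"z":5,"turn":0},{"x":0,"y":0,"z":0,"turn":0},{"x":0,"y":0,"z":0,"turn":0}]' >/dev/null
python3 - <<'E'
from h import *
go(405.7,146.4,24,181.4)
im,d,K,T=wrist("w1"); blobs(im,'green',(.016,.052),K,T,40)
E
```

```text
t=2.0 pos [404.4 151.9  82.1] phi 182.1 | turn 0.012  x -0.12 y -0.56 z 5.81 cm F [ 0.5 -0.   0.2] w 0.501 g 0
green [307. 199.] z 0.016 ctr 372.2 145.9 size 37 13 ang -89.1
green [307. 199.] z 0.052 ctr 364.4 146.5 size 30 11 ang -89.1
green [304. 277.] z 0.016 ctr 422.3 146.0 size 48 10 ang 0.9
green [304. 277.] z 0.052 ctr 405.8 146.5 size 40 8 ang 0.9
green [146. 263.] z 0.016 ctr 417.0 41.2 size 37 14 ang -84.8
green [146. 263.] z 0.052 ctr 401.5 59.9 size 31 11 ang -84.8
green [285. 303.] z 0.016 ctr 439.7 133.7 size 13 11 ang 2.5
green [285. 303.] z 0.052 ctr 420.2 136.4 size 11 9 ang 2.5
green [325. 304.] z 0.016 ctr 439.7 159.3 size 14 12 ang 2.0
green [325. 304.] z 0.052 ctr 420.3 157.6 size 11 10 ang 2.0
green [133. 331.] z 0.016 ctr 473.9 22.1 size 45 11 ang 5.2
green [133. 331.] z 0.052 ctr 448.5 44.1 size 37 9 ang 5.2
green [184. 346.] z 0.016 ctr 480.1 61.0 size 9 9 ang -83.0
green [184. 346.] z 0.052 ctr 453.7 76.3 size 7 7 ang -83.0
green [539. 354.] z 0.016 ctr 487.2 338.9 size 111 3 ang 85.0
green [539. 354.] z 0.052 ctr 459.5 306.1 size 92 3 ang 85.0
green [449. 445.] z 0.016 ctr 583.8 276.5 size 33 5 ang 86.2
green [449. 445.] z 0.052 ctr 539.4 254.5 size 27 4 ang 86.2
```

View pics/w1.png

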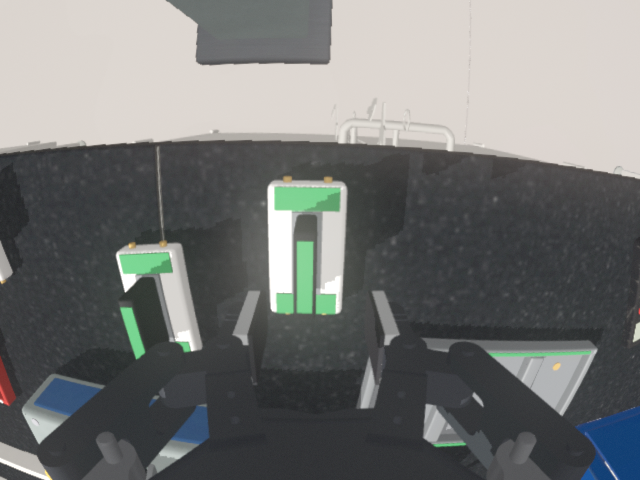

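The fin is centred at pixel (305,270), slightly left of the finger midline. That puts it at y≈146.4, so I correct by −5.5 mm and descend.

```bash
python3 -m crank '[{"x":-0.1,"y":-0.55,"z":0,"turn":0.01},{"x":0,"y":0,"z":3,"turn":0},{"x":0,"y":0,"z":2.8,"turn":0},{"x":0,"y":0,"z":0,"turn":0},{"x":0,"y":0,"z":0,"turn":0}]'
python3 -m crank '[{"x":0,"y":0,"z":0,"turn":0},{"x":0,"y":0,"z":0,"turn":0},{"x":0,"y":0,"z":0,"turn":0},{"x":0,"y":0,"z":0,"turn":0},{"x":0,"y":0,"z":0,"turn":0}]' 0
python3 -m crank '[{"x":0,"y":0,"z":0,"turn":0},{"x":0,"y":0,"z":-4,"turn":0},{"x":0,"y":0,"z":-4,"turn":0},{"x":0,"y":0,"z":0,"turn":0},{"x":0,"y":0,"z":0,"turn":0}]'
python3 - <<'E'
from h import *
go(539.5,365.4,110,175.1)
E
```

```text
time: 2.6
tool_pos: [0.4077, 0.1457, 0.026]
tool_rot: [0.001, -0.012, 1.0, 0.0]
contact_force: [0.8, 0.2, -0.2]
gripper_width: 0.496
grasp_force: 0.0
time: 3.1
tool_pos: [0.4081, 0.146, 0.0262]
tool_rot: [0.002, -0.013, 1.0, 0.0]
contact_force: [-1.0, 1.5, 6.5]
gripper_width: 0.125
grasp_force: 59.4
time: 3.6
tool_pos: [0.407, 0.1457, 0.1052]
tool_rot: [0.001, -0.013, 1.0, 0.0]
contact_force: [-1.0, -0.5, -2.6]
gripper_width: 0.129
grasp_force: 59.3
t=3.6 pos [407.  145.7 105.2] phi 181.4 | turn 0.111  x -11.32 y 23.02 z -0.48 cm F [-1.  -0.5 -2.6] w 0.129 g 59
```

```bash
python3 -m crank '[{"x":0,"y":0,"z":0,"turn":0.11},{"x":-1.9,"y":3.83,"z":0,"turn":0},{"x":-1.9,"y":3.83,"z":0,"turn":0},{"x":-1.9,"y":3.83,"z":0,"turn":0},{"x":-1.9,"y":3.83,"z":0,"turn":0}]' >/dev/null
python3 -m crank '[{"x":-1.9,"y":3.83,"z":0,"turn":0},{"x":-1.9,"y":3.83,"z":0,"turn":0},{"x":0,"y":0,"z":0,"turn":0},{"x":0,"y":0,"z":0,"turn":0},{"x":0,"y":0,"z":0,"turn":0}]'
python3 - <<'E'
from h import *
go(541.5,365.4,32,175.1)
im,d,K,T=wrist("w2"); blobs(im,'green',(.016,.095),K,T,40)
E
```

```text
time: 4.6
tool_pos: [0.5379, 0.3638, 0.102]
tool_rot: [-0.002, 0.043, 0.999, -0.001]
contact_force: [-0.8, -0.1, -1.5]
gripper_width: 0.127
grasp_force: 59.6
t=4.6 pos [537.9 363.8 102. ] phi 175.1 | turn 0.000  x -0.34 y 0.19 z 7.00 cm F [-0.8 -0.1 -1.5] w 0.127 g 60
green [224. 169.] z 0.016 ctr 483.8 300.2 size 189 3 ang 84.9
green [224. 169.] z 0.095 ctr 476.0 324.7 size 123 2 ang 84.9
green [316. 219.] z 0.016 ctr 523.0 365.6 size 55 20 ang 85.1
green [316. 219.] z 0.095 ctr 501.6 367.5 size 36 13 ang 85.1
green [316. 330.] z 0.016 ctr 607.9 358.4 size 78 16 ang -5.7
green [316. 330.] z 0.095 ctr 557.1 362.7 size 51 11 ang -5.7
green [188. 309.] z 0.016 ctr 581.7 261.7 size 128 3 ang 85.0
green [188. 309.] z 0.095 ctr 539.9 299.6 size 83 2 ang 85.0
```

View pics/w2.png

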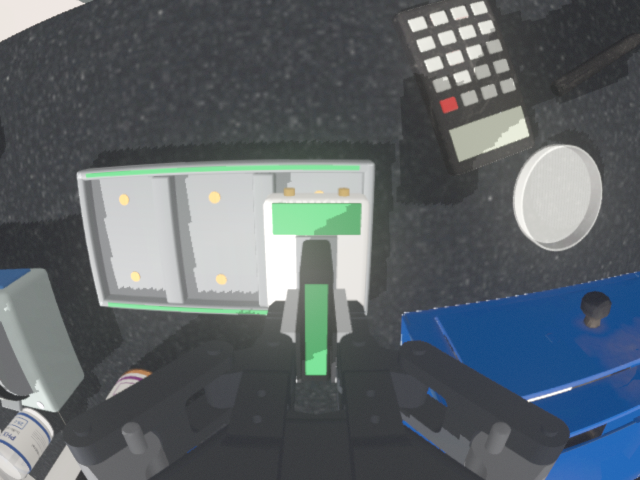

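The held module hangs over the end nest, and the dock measures the same as before. Lowering.

```bash
python3 -m crank '[{"x":-0.4,"y":0.2,"z":0,"turn":0},{"x":0,"y":0,"z":3,"turn":0},{"x":0,"y":0,"z":2.5,"turn":0},{"x":0,"y":0,"z":0,"turn":0},{"x":0,"y":0,"z":0,"turn":0}]' >/dev/null
python3 - <<'E'
from h import *
go(542,365.5,33,175.1)
E
```

```text
t=5.2 pos [543.3 366.   49.1] phi 175.1 | turn 0.000  x 0.13 y -0.06 z 1.61 cm F [ 0.3 -0.5 -0.5] w 0.132 g 59
```

```bash
python3 -m crank '[{"x":0.1,"y":0,"z":0.8,"turn":0},{"x":0,"y":0,"z":0.7,"turn":0},{"x":0,"y":0,"z":0,"turn":0},{"x":0,"y":0,"z":0,"turn":0}]'
python3 -m crank '[{"x":0,"y":0,"z":0,"turn":0},{"x":0,"y":0,"z":0,"turn":0},{"x":0,"y":0,"z":0,"turn":0}]' 50
python3 -m crank '[{"x":0,"y":0,"z":-5,"turn":0},{"x":0,"y":0,"z":-5,"turn":0},{"x":0,"y":0,"z":-3,"turn":0},{"x":0,"y":0,"z":0,"turn":0},{"x":0,"y":0,"z":0,"turn":0}]'
python3 - <<'E'
from h import *
im,d,K,T=wrist("w3"); blobs(im,'green',(.022,.058),K,T,40); go(450,44.5,150,184)
E
```

```text
time: 5.55
tool_pos: [0.5425, 0.3666, 0.034]
tool_rot: [-0.0, 0.042, 0.999, -0.0]
contact_force: [0.2, -1.5, -1.4]
gripper_width: 0.127
grasp_force: 59.6
time: 5.85
tool_pos: [0.543, 0.3669, 0.0347]
tool_rot: [0.001, 0.042, 0.999, 0.0]
contact_force: [-0.3, -0.6, 0.2]
gripper_width: 0.499
grasp_force: 0.0
time: 6.35
tool_pos: [0.5431, 0.367, 0.1655]
tool_rot: [0.001, 0.042, 0.999, 0.001]
contact_force: [-0.3, 0.1, -1.3]
gripper_width: 0.502
grasp_force: 0.0
green [235. 152.] z 0.022 ctr 483.4 302.1 size 184 2 ang 85.0
green [235. 152.] z 0.058 ctr 481.2 311.1 size 161 2 ang 85.0
green [315. 172.] z 0.022 ctr 506.8 370.2 size 36 13 ang 85.1
green [315. 172.] z 0.058 ctr 501.6 370.6 size 31 11 ang 85.1
green [  7. 190.] z 0.022 ctr 482.7 57.6 size 29 12 ang -85.3
green [  7. 190.] z 0.058 ctr 480.5 97.5 size 25 11 ang -85.3
green [315. 226.] z 0.022 ctr 551.1 366.5 size 46 9 ang -4.1
green [315. 226.] z 0.058 ctr 540.3 367.4 size 40 8 ang -4.1
green [316. 255.] z 0.022 ctr 574.1 364.8 size 36 12 ang 85.1
green [316. 255.] z 0.058 ctr 560.4 365.9 size 31 11 ang 85.1
green [238. 269.] z 0.022 ctr 581.9 293.2 size 184 3 ang 85.0
green [238. 269.] z 0.058 ctr 567.2 303.4 size 161 2 ang 85.0
t=6.4 pos [542.2 366.4 163.5] phi 175.1 | turn -0.155  x 11.44 y -31.47 z 1.35 cm F [-0.3 -0.4  0.1] w 0.502 g 0
```

```bash
python3 -m crank '[{"x":0,"y":0,"z":0,"turn":-0.15},{"x":1.63,"y":-4.5,"z":0,"turn":0},{"x":1.63,"y":-4.5,"z":0,"turn":0},{"x":1.63,"y":-4.5,"z":0,"turn":0},{"x":1.63,"y":-4.5,"z":0,"turn":0}]' >/dev/null
python3 -m crank '[{"x":1.63,"y":-4.5,"z":0,"turn":0},{"x":1.63,"y":-4.5,"z":0,"turn":0},{"x":1.63,"y":-4.5,"z":3,"turn":0},{"x":0,"y":0,"z":4,"turn":0},{"x":0,"y":0,"z":0,"turn":0}]'  >/dev/null
python3 -m crank '[{"x":0,"y":0,"z":0,"turn":0}]'  >/dev/null
python3 - <<'E'
from h import *
go(450,44.5,25,184)
im,d,K,T=wrist("w4"); blobs(im,'green',(.016,.052),K,T,60);blobs(im,'red',(.016,),K,T,60)
E
```

```text
t=7.5 pos [449.2  50.4  95.9] phi 183.7 | turn -0.005  x -0.04 y -0.59 z 7.09 cm F [-0.   0.4  0.8] w 0.499 g 0
green [303. 194.] z 0.016 ctr 416.9 40.8 size 37 13 ang -86.3
green [303. 194.] z 0.052 ctr 409.7 41.5 size 31 11 ang -86.3
green [304. 266.] z 0.016 ctr 465.4 43.7 size 47 10 ang 5.5
green [304. 266.] z 0.052 ctr 450.4 44.0 size 40 8 ang 5.5
green [287. 294.] z 0.016 ctr 485.2 33.8 size 14 10 ang 4.2
green [287. 294.] z 0.052 ctr 467.0 35.7 size 11 9 ang 4.1
green [325. 293.] z 0.016 ctr 482.8 59.4 size 13 13 ang 3.7
green [325. 293.] z 0.052 ctr 464.9 57.1 size 11 11 ang 3.7
green [578. 296.] z 0.016 ctr 482.4 282.6 size 155 3 ang 85.0
green [578. 296.] z 0.052 ctr 464.6 244.1 size 130 2 ang 85.0
green [636. 322.] z 0.016 ctr 510.3 368.7 size 16 13 ang 84.9
green [636. 322.] z 0.052 ctr 487.9 316.2 size 14 11 ang 84.9
green [613. 379.] z 0.016 ctr 581.0 374.1 size 39 13 ang 81.5
green [613. 379.] z 0.052 ctr 547.2 320.7 size 33 11 ang 81.5
green [574. 391.] z 0.016 ctr 587.8 322.8 size 125 4 ang 85.1
green [574. 391.] z 0.052 ctr 552.9 277.7 size 105 3 ang 85.1
red [ 43. 130.] z 0.016 ctr 377.2 -150.5 size 37 14 ang -73.3
red [ 22. 183.] z 0.016 ctr 415.6 -176.8 size 48 11 ang 17.0
red [ 67. 217.] z 0.016 ctr 440.6 -131.4 size 36 12 ang -73.5
red [ 32. 321.] z 0.016 ctr 538.8 -207.2 size 115 99 ang -8.1
```

```bash
python3 -m crank '[{"x":0,"y":-0.63,"z":0,"turn":-0.01},{"x":0,"y":0,"z":4,"turn":0},{"x":0,"y":0,"z":3,"turn":0},{"x":0,"y":0,"z":0,"turn":0},{"x":0,"y":0,"z":0,"turn":0}]'
python3 -m crank '[{"x":0,"y":0,"z":0,"turn":0},{"x":0,"y":0,"z":0,"turn":0},{"x":0,"y":0,"z":0,"turn":0},{"x":0,"y":0,"z":0,"turn":0},{"x":0,"y":0,"z":0,"turn":0}]' 0
python3 -m crank '[{"x":0,"y":0,"z":0,"turn":0},{"x":0,"y":0,"z":-4,"turn":0},{"x":0,"y":0,"z":-4,"turn":0},{"x":0,"y":0,"z":0,"turn":0},{"x":0,"y":0,"z":0,"turn":0}]'
python3 - <<'E'
from h import *
go(528,226,105,175.1)
E
```

```text
time: 8.05
tool_pos: [0.452, 0.044, 0.0287]
tool_rot: [0.0, -0.038, 0.999, -0.0]
contact_force: [0.2, 0.1, 0.7]
gripper_width: 0.498
grasp_force: 0.0
time: 8.55
tool_pos: [0.4531, 0.0438, 0.0298]
tool_rot: [0.002, -0.038, 0.999, -0.0]
contact_force: [-1.1, 1.0, 6.6]
gripper_width: 0.128
grasp_force: 60.6
time: 9.05
tool_pos: [0.4519, 0.0438, 0.1088]
tool_rot: [0.001, -0.038, 0.999, -0.0]
contact_force: [-1.4, -1.2, -2.4]
gripper_width: 0.124
grasp_force: 59.5
t=9.1 pos [451.9  43.8 108.8] phi 184.3 | turn 0.161  x -6.03 y 18.80 z 0.38 cm F [-1.4 -1.2 -2.4] w 0.124 g 60
```

```bash
python3 -m crank '[{"x":0,"y":0,"z":0,"turn":0.15},{"x":0,"y":0,"z":0,"turn":0.01},{"x":-1.58,"y":4.7,"z":0,"turn":0},{"x":-1.58,"y":4.7,"z":0,"turn":0},{"x":-1.58,"y":4.7,"z":0,"turn":0}]' >/dev/null
python3 -m crank '[{"x":-1.58,"y":4.7,"z":0,"turn":0},{"x":0,"y":0,"z":0,"turn":0},{"x":0,"y":0,"z":3,"turn":0},{"x":0,"y":0,"z":0,"turn":0},{"x":0,"y":0,"z":0,"turn":0}]'
python3 - <<'E'
from h import *
go(530.7,226,37,175.1)
E
```

```text
time: 10.05
tool_pos: [0.5283, 0.2249, 0.0756]
tool_rot: [-0.002, 0.042, 0.999, -0.001]
contact_force: [-0.1, -0.6, -1.6]
gripper_width: 0.128
grasp_force: 59.7
t=10.1 pos [528.3 224.9  75.6] phi 175.2 | turn 0.001  x -0.23 y 0.13 z 3.86 cm F [-0.1 -0.6 -1.6] w 0.128 g 60
```

```bash
python3 -m crank '[{"x":-0.15,"y":0.1,"z":1.5,"turn":0},{"x":0,"y":0,"z":1.3,"turn":0},{"x":0,"y":0,"z":0.8,"turn":0},{"x":0,"y":0,"z":0,"turn":0},{"x":0,"y":0,"z":0,"turn":0}]'
python3 - <<'E'
from h import *
go(530.7,226,37,175.1)
E
```

```text
time: 10.55
tool_pos: [0.5314, 0.2266, 0.0412]
tool_rot: [-0.0, 0.042, 0.999, -0.0]
contact_force: [-0.1, 0.6, -0.8]
gripper_width: 0.125
grasp_force: 59.8
t=10.6 pos [531.4 226.6  41.2] phi 175.1 | turn 0.001  x 0.07 y -0.06 z 0.42 cm F [-0.1  0.6 -0.8] w 0.125 g 60
```

```bash
python3 -m crank '[{"x":0,"y":0,"z":0.4,"turn":0},{"x":0,"y":0,"z":0,"turn":0},{"x":0,"y":0,"z":0,"turn":0}]'
python3 -m crank '[{"x":0,"y":0,"z":0,"turn":0},{"x":0,"y":0,"z":0,"turn":0},{"x":0,"y":0,"z":0,"turn":0}]' 50
python3 -m crank '[{"x":0,"y":0,"z":-5,"turn":0},{"x":0,"y":0,"z":-5,"turn":0},{"x":0,"y":0,"z":-5,"turn":0},{"x":0,"y":0,"z":0,"turn":0},{"x":0,"y":0,"z":0,"turn":0}]'
python3 - <<'E'
from h import *
im,d,K,T=wrist("w5"); blobs(im,'green',(.022,.058),K,T,60); blobs(im,'red',(.016,),K,T,60);go(408.5,-140.7,150,196.8)
E
```

```text
time: 10.85
tool_pos: [0.5317, 0.2267, 0.0377]
tool_rot: [0.0, 0.042, 0.999, 0.0]
contact_force: [0.3, -0.1, -0.8]
gripper_width: 0.126
grasp_force: 59.8
time: 11.15
tool_pos: [0.5319, 0.2268, 0.0379]
tool_rot: [0.0, 0.042, 0.999, 0.0]
contact_force: [-0.5, -1.0, -1.1]
gripper_width: 0.504
grasp_force: 0.0
time: 11.65
tool_pos: [0.5328, 0.227, 0.1899]
tool_rot: [0.002, 0.042, 0.999, 0.001]
contact_force: [0.6, 0.3, -0.9]
gripper_width: 0.497
grasp_force: 0.0
green [386. 147.] z 0.022 ctr 483.4 298.9 size 184 3 ang 84.9
green [386. 147.] z 0.058 ctr 480.1 291.3 size 163 2 ang 84.9
green [473. 165.] z 0.022 ctr 502.3 370.8 size 37 13 ang 84.1
green [473. 165.] z 0.058 ctr 496.8 354.8 size 32 11 ang 84.1
green [315. 167.] z 0.022 ctr 496.1 230.7 size 36 12 ang 85.1
green [315. 167.] z 0.058 ctr 491.3 231.1 size 32 11 ang 85.1
green [487. 211.] z 0.022 ctr 546.2 385.2 size 46 10 ang -5.2
green [487. 211.] z 0.058 ctr 535.6 367.6 size 41 9 ang -5.2
green [315. 216.] z 0.022 ctr 538.9 226.6 size 45 9 ang -4.9
green [315. 216.] z 0.058 ctr 529.1 227.5 size 40 8 ang -4.9
green [462. 237.] z 0.022 ctr 569.1 364.6 size 36 13 ang 84.7
green [462. 237.] z 0.058 ctr 555.8 349.4 size 32 11 ang 84.7
green [314. 244.] z 0.022 ctr 563.0 224.0 size 36 13 ang 85.1
green [314. 244.] z 0.058 ctr 550.4 225.2 size 32 12 ang 85.1
green [388. 256.] z 0.022 ctr 582.3 290.2 size 184 3 ang 85.1
green [388. 256.] z 0.058 ctr 567.4 283.6 size 163 2 ang 85.1
red [545. 113.] z 0.016 ctr 454.9 452.9 size 11 7 ang -70.8
red [  4. 275.] z 0.016 ctr 572.6 -161.0 size 71 22 ang -27.7
t=11.7 pos [531.4 226.7 187.4] phi 175.1 | turn -0.378  x 22.39 y -31.61 z 3.74 cm F [-0.4 -0.2 -0.9] w 0.500 g 0
```

```bash
python3 -m crank '[{"x":0,"y":0,"z":0,"turn":-0.15},{"x":0,"y":0,"z":0,"turn":-0.15},{"x":0,"y":0,"z":0,"turn":-0.08},{"x":2.8,"y":-3.95,"z":0,"turn":0},{"x":2.8,"y":-3.95,"z":0,"turn":0}]' >/dev/null
python3 -m crank '[{"x":2.8,"y":-3.95,"z":0,"turn":0},{"x":2.8,"y":-3.95,"z":0,"turn":0},{"x":2.8,"y":-3.95,"z":0,"turn":0},{"x":2.8,"y":-3.95,"z":0,"turn":0},{"x":2.8,"y":-3.95,"z":2,"turn":0}]'  >/dev/null
python3 -m crank '[{"x":2.8,"y":-3.95,"z":1,"turn":0},{"x":0,"y":0,"z":4,"turn":0},{"x":0,"y":0,"z":2,"turn":0},{"x":0,"y":0,"z":0,"turn":0},{"x":0,"y":0,"z":0,"turn":0}]'  >/dev/null
python3 - <<'E'
from h import *
go(408.5,-140.7,27,196.8)
im,d,K,T=wrist("w6"); blobs(im,'red',(.016,.052),K,T,60)
E
```

```text
t=13.2 pos [ 408.9 -138.1   97. ] phi 196.9 | turn 0.002  x 0.11 y -0.23 z 7.00 cm F [0.8 0.2 0.3] w 0.501 g 0
red [184. 132.] z 0.016 ctr 363.0 -237.2 size 36 13 ang 81.4
red [184. 132.] z 0.052 ctr 358.5 -224.9 size 31 11 ang 81.4
red [143. 191.] z 0.016 ctr 407.8 -257.3 size 48 10 ang -8.3
red [143. 191.] z 0.052 ctr 396.1 -241.8 size 40 8 ang -8.3
red [316. 187.] z 0.016 ctr 376.6 -151.0 size 35 11 ang -73.2
red [316. 187.] z 0.052 ctr 369.9 -152.6 size 30 9 ang -73.2
red [161. 233.] z 0.016 ctr 430.7 -240.5 size 24 13 ang 82.7
red [161. 233.] z 0.052 ctr 415.3 -227.7 size 20 11 ang 82.7
red [ 90. 315.] z 0.016 ctr 534.6 -285.6 size 192 115 ang 85.7
red [ 90. 315.] z 0.052 ctr 502.4 -265.5 size 161 97 ang 85.7
red [332. 293.] z 0.016 ctr 438.0 -119.8 size 13 10 ang 18.2
red [332. 293.] z 0.052 ctr 421.4 -126.4 size 11 8 ang 18.2
red [201. 415.] z 0.016 ctr 587.3 -189.4 size 30 16 ang 10.2
red [201. 415.] z 0.052 ctr 546.6 -184.9 size 25 13 ang 10.2
```

View pics/w6.png

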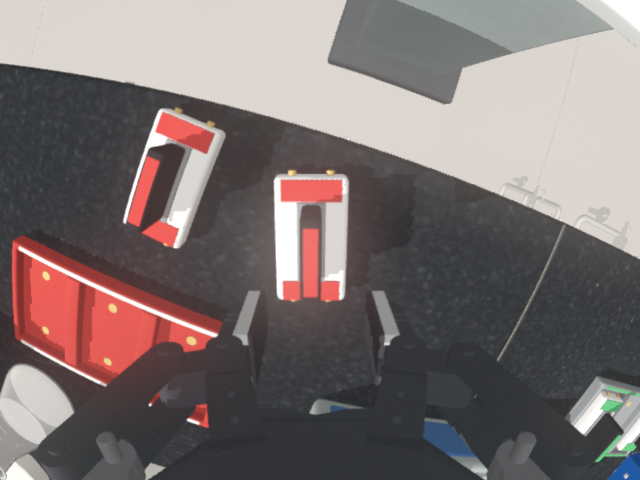

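Red module 1 sits centred ahead of the fingers at (311,240), unmoved. The gripper midline is a few mm off.

```bash
python3 -m crank '[{"x":0.25,"y":-0.3,"z":0,"turn":0},{"x":0,"y":0,"z":4,"turn":0},{"x":0,"y":0,"z":3,"turn":0},{"x":0,"y":0,"z":0,"turn":0},{"x":0,"y":0,"z":0,"turn":0}]'
python3 -m crank '[{"x":0,"y":0,"z":0,"turn":0},{"x":0,"y":0,"z":0,"turn":0},{"x":0,"y":0,"z":0,"turn":0},{"x":0,"y":0,"z":0,"turn":0},{"x":0,"y":0,"z":0,"turn":0}]' 0
python3 -m crank '[{"x":0,"y":0,"z":0,"turn":0},{"x":0,"y":0,"z":-4,"turn":0},{"x":0,"y":0,"z":-4,"turn":0},{"x":0,"y":0,"z":0,"turn":0},{"x":0,"y":0,"z":0,"turn":0}]'
python3 - <<'E'
from h import *
go(543,-210,105,175.8)
E
```

```text
time: 13.75
tool_pos: [0.409, -0.1425, 0.0294]
tool_rot: [0.0, -0.147, 0.989, -0.0]
contact_force: [0.2, -0.2, 0.6]
gripper_width: 0.499
grasp_force: 0.0
time: 14.25
tool_pos: [0.4098, -0.1429, 0.0304]
tool_rot: [0.001, -0.147, 0.989, -0.001]
contact_force: [-0.7, 2.5, 7.1]
gripper_width: 0.123
grasp_force: 64.2
time: 14.75
tool_pos: [0.4091, -0.1428, 0.1097]
tool_rot: [0.001, -0.147, 0.989, -0.001]
contact_force: [-0.0, 0.3, -2.2]
gripper_width: 0.125
grasp_force: 63.3
t=14.8 pos [ 409.1 -142.8  109.7] phi 196.9 | turn 0.369  x -13.84 y -5.72 z 0.47 cm F [-0.   0.3 -2.2] w 0.125 g 63
```

```bash
python3 -m crank '[{"x":0,"y":0,"z":0,"turn":0.15},{"x":0,"y":0,"z":0,"turn":0.15},{"x":0,"y":0,"z":0,"turn":0.07},{"x":-3.5,"y":-1.4,"z":0,"turn":0},{"x":-3.5,"y":-1.4,"z":0,"turn":0}]' >/dev/null
python3 -m crank '[{"x":-3.5,"y":-1.4,"z":0,"turn":0},{"x":-3.3,"y":-1.4,"z":0,"turn":0},{"x":0,"y":0,"z":0,"turn":0},{"x":0,"y":0,"z":0,"turn":0},{"x":0,"y":0,"z":0,"turn":0}]'
python3 - <<'E'
from h import *
go(543,-210,37,175.8)
im,d,K,T=wrist("w7")
hsv=cv2.cvtColor(im,cv2.COLOR_RGB2HSV)
m=(im.min(2)>150).astype(np.uint8); n,l,s,c=cv2.connectedComponentsWithStats(m)
for i in range(1,n):
    if s[i,4]<80: continue
    cs=np.argwhere(l==i)[:,::-1]; q=cast(cs,.016,K,T)*1000; r=cv2.minAreaRect(q[:,:2].astype(np.float32))
    if max(r[1])<300: print('white',c[i].round(),s[i,4],r)
E
```

```text
time: 15.75
tool_pos: [0.5402, -0.2076, 0.1067]
tool_rot: [-0.002, 0.037, 0.999, 0.001]
contact_force: [-0.6, 0.2, -0.5]
gripper_width: 0.124
grasp_force: 63.2
t=15.8 pos [ 540.2 -207.6  106.7] phi 175.7 | turn -0.001  x -0.30 y -0.22 z 6.97 cm F [-0.6  0.2 -0.5] w 0.124 g 63
white [28. 12.] 1568 ((347.8076477050781, -409.2552185058594), (100.17621612548828, 32.17128372192383), 69.33068084716797)
white [248.  44.] 3163 ((410.1739501953125, -243.07911682128906), (46.30189514160156, 61.41846466064453), 81.68755340576172)
white [221. 176.] 1591 ((491.23345947265625, -275.239501953125), (190.4723663330078, 4.033833026885986), 85.70182037353516)
white [313. 253.] 5613 ((555.2470703125, -208.2239532470703), (67.16191101074219, 89.72920227050781), 85.66161346435547)
white [534. 310.] 15944 ((635.34033203125, 6.003753662109375), (235.4196014404297, 153.08859252929688), 83.10957336425781)
white [627. 276.] 195 ((597.9088134765625, 77.26921844482422), (37.0173454284668, 9.586522102355957), 89.67096710205078)
white [632. 295.] 180 ((621.1925048828125, 93.67771911621094), (44.614479064941406, 15.805158615112305), 35.31275177001953)
white [189. 311.] 735 ((589.7437133789062, -311.680419921875), (131.0792999267578, 4.277962684631348), 85.66946411132812)
white [631. 332.] 207 ((663.60302734375, 108.84562683105469), (49.14919662475586, 23.7362003326416), 25.267751693725586)
white [127. 369.] 2318 ((650.8831787109375, -392.7244567871094), (35.675987243652344, 116.19029998779297), 30.07626724243164)
white [620. 361.] 125 ((704.7501220703125, 113.09723663330078), (58.67313766479492, 15.235420227050781), 74.37322235107422)
white [533. 397.] 88 ((719.1197509765625, -7.137718200683594), (27.559404373168945, 6.507997035980225), 73.97081756591797)
white [ 86. 471.] 165 ((823.6671752929688, -520.294189453125), (37.86753845214844, 22.81139373779297), 17.06903839111328)
```

View pics/w7.png

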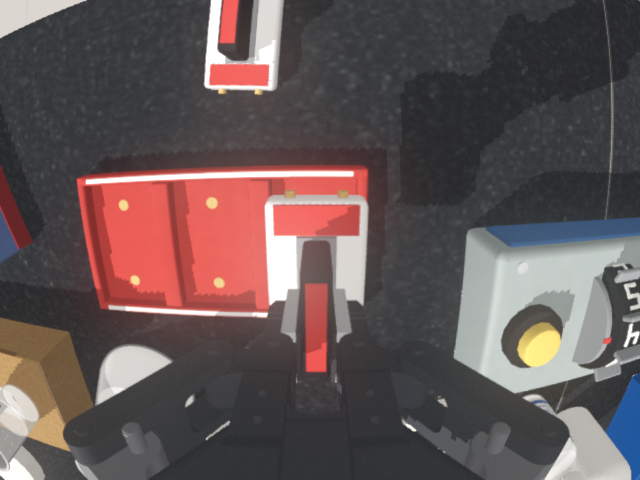

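Module over the end nest at (317,250). The flask is clear at (140,380).

```bash
python3 -m crank '[{"x":-0.55,"y":-0.25,"z":2,"turn":0},{"x":0,"y":0,"z":2,"turn":0},{"x":0,"y":0,"z":1.8,"turn":0},{"x":0,"y":0,"z":0,"turn":0},{"x":0,"y":0,"z":0,"turn":0}]'
python3 - <<'E'
from h import *
go(547,-209.3,37,175.7)
E
```

```text
time: 16.3
tool_pos: [0.5464, -0.211, 0.0505]
tool_rot: [-0.0, 0.037, 0.999, 0.0]
contact_force: [1.0, -0.7, 0.2]
gripper_width: 0.124
grasp_force: 63.2
t=16.3 pos [ 546.4 -211.    50.5] phi 175.7 | turn 0.000  x -0.04 y 0.17 z 1.35 cm F [ 1.  -0.7  0.2] w 0.124 g 63
```

```bash
python3 -m crank '[{"x":0,"y":0.15,"z":0.7,"turn":0},{"x":0,"y":0,"z":0.6,"turn":0},{"x":0,"y":0,"z":0,"turn":0},{"x":0,"y":0,"z":0,"turn":0},{"x":0,"y":0,"z":0,"turn":0}]'
python3 -m crank '[{"x":0,"y":0,"z":0,"turn":0},{"x":0,"y":0,"z":0,"turn":0},{"x":0,"y":0,"z":0,"turn":0}]' 50
python3 -m crank '[{"x":0,"y":0,"z":-5,"turn":0},{"x":0,"y":0,"z":-5,"turn":0},{"x":0,"y":0,"z":-4,"turn":0},{"x":0,"y":0,"z":0,"turn":0},{"x":0,"y":0,"z":0,"turn":0}]'
python3 - <<'E'
from h import *
im,d,K,T=wrist("w8"); blobs(im,'red',(.022,.058),K,T,60);go(396,-242,105,171.5)
E
```

```text
time: 16.8
tool_pos: [0.5474, -0.21, 0.0376]
tool_rot: [0.0, 0.037, 0.999, -0.0]
contact_force: [0.2, -0.0, -1.0]
gripper_width: 0.127
grasp_force: 63.2
time: 17.1
tool_pos: [0.5475, -0.21, 0.0377]
tool_rot: [0.0, 0.037, 0.999, -0.0]
contact_force: [1.1, -0.3, 0.2]
gripper_width: 0.504
grasp_force: 0.0
time: 17.6
tool_pos: [0.548, -0.2103, 0.1791]
tool_rot: [0.002, 0.037, 0.999, -0.001]
contact_force: [0.0, -0.1, 0.3]
gripper_width: 0.502
grasp_force: 0.0
red [255.  25.] z 0.022 ctr 388.7 -246.2 size 43 9 ang -8.0
red [255.  25.] z 0.058 ctr 398.5 -241.1 size 38 8 ang -8.0
red [278.   1.] z 0.022 ctr 370.8 -227.1 size 15 3 ang 83.1
red [278.   1.] z 0.058 ctr 382.8 -224.3 size 13 2 ang 83.1
red [ 28. 103.] z 0.022 ctr 406.7 -485.1 size 158 16 ang 17.2
red [ 28. 103.] z 0.058 ctr 414.4 -451.2 size 139 14 ang 17.2
red [259.  74.] z 0.022 ctr 430.5 -246.0 size 35 11 ang 82.7
red [259.  74.] z 0.058 ctr 435.3 -240.9 size 30 10 ang 82.7
red [348. 158.] z 0.022 ctr 507.4 -188.9 size 32 27 ang 86.2
red [348. 158.] z 0.058 ctr 503.0 -190.7 size 28 24 ang 86.2
red [194. 202.] z 0.022 ctr 536.5 -308.1 size 141 105 ang 85.6
red [194. 202.] z 0.058 ctr 528.5 -295.5 size 124 92 ang 85.6
red [315. 169.] z 0.022 ctr 513.5 -206.8 size 35 11 ang 85.7
red [315. 169.] z 0.058 ctr 508.3 -206.5 size 31 9 ang 85.7
red [ 66. 206.] z 0.022 ctr 516.3 -451.7 size 21 15 ang 15.1
red [ 66. 206.] z 0.058 ctr 510.8 -421.8 size 18 13 ang 15.1
t=17.6 pos [ 546.9 -209.7  176.9] phi 175.7 | turn 0.074  x 14.45 y -5.42 z 7.19 cm F [-1.1 -0.7 -1.2] w 0.501 g 0
```

```bash
python3 -m crank '[{"x":0,"y":0,"z":0,"turn":0.075},{"x":4,"y":-1.5,"z":0,"turn":0},{"x":4,"y":-1.5,"z":0,"turn":0},{"x":4,"y":-1.5,"z":2,"turn":0},{"x":2.6,"y":-1,"z":3,"turn":0}]' >/dev/null
python3 -m crank '[{"x":0,"y":0,"z":2.5,"turn":0},{"x":0,"y":0,"z":0,"turn":0},{"x":0,"y":0,"z":0,"turn":0}]'  >/dev/null
python3 - <<'E'
from h import *
go(396,-242,29,171.5)
im,d,K,T=wrist("w9"); blobs(im,'red',(.016,.052),K,T,60)
E
```

```text
t=18.4 pos [ 393.9 -241.7  101. ] phi 171.4 | turn -0.001  x -0.21 y 0.00 z 7.20 cm F [ 0.8 -0.6  0.6] w 0.500 g 0
red [ 11. 254.] z 0.016 ctr 365.6 -500.8 size 55 22 ang 17.1
red [ 11. 254.] z 0.052 ctr 358.0 -457.8 size 47 19 ang 17.1
red [345. 360.] z 0.016 ctr 488.5 -235.5 size 39 5 ang 86.5
red [345. 360.] z 0.052 ctr 461.4 -234.7 size 33 4 ang 86.5
red [285. 363.] z 0.016 ctr 486.8 -277.7 size 38 2 ang 84.6
red [285. 363.] z 0.052 ctr 460.0 -270.1 size 32 2 ang 84.6
red [306. 390.] z 0.016 ctr 518.7 -270.7 size 77 48 ang 85.8
red [306. 390.] z 0.052 ctr 486.9 -264.3 size 65 41 ang 85.8
red [368. 384.] z 0.016 ctr 518.3 -217.2 size 15 14 ang 85.0
red [368. 384.] z 0.052 ctr 486.4 -219.2 size 12 12 ang 85.0
red [198. 425.] z 0.016 ctr 551.9 -373.2 size 61 21 ang -15.3
red [198. 425.] z 0.052 ctr 514.7 -350.5 size 51 18 ang -15.3
```

Red module 2 is not here: it must have been knocked aside. Looking.

View pics/w9.png

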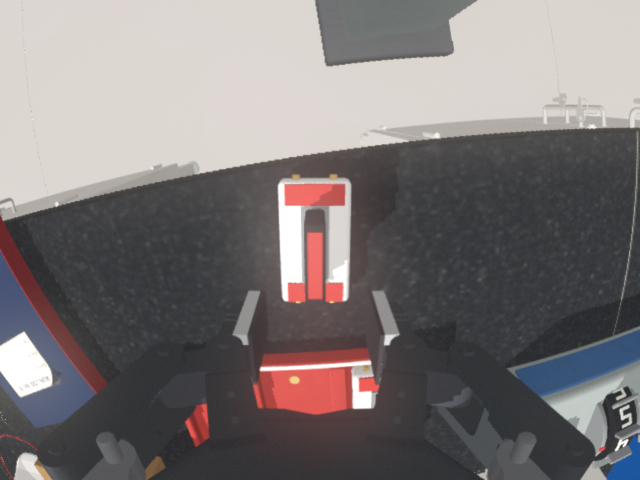

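```bash
python3 - <<'E'
from h import *
for n in("side","scene"):
    im,d,K,T=grab(n); P=pts(d,K,T); print(n,*modules(im,P),sep='\n'); cv2.imwrite(f"pics/{n}1.png",im[:,:,::-1])
E
```

```text
side
('red', np.int32(48), 543, -210, 174.7, 43, 11, 58)
('red', np.int32(67), 393, -243, 173.7, 41, 12, 52)
('red', np.int32(47), 680, -564, 73.1, 29, 8, 56)
scene
('red', np.int32(38), 546, -211, 5.8, 43, 15, 57)
('red', np.int32(40), 393, -241, 175.2, 42, 19, 52)
('green', np.int32(58), 530, 228, 174.4, 45, 12, 57)
('green', np.int32(53), 536, 369, 176.0, 51, 10, 57)
```

The module is there after all, centred at (315,240); glare beat my colour mask. Grasping.

```bash
python3 -m crank '[{"x":-0.1,"y":0,"z":0,"turn":0},{"x":0,"y":0,"z":4,"turn":0},{"x":0,"y":0,"z":3.2,"turn":0},{"x":0,"y":0,"z":0,"turn":0},{"x":0,"y":0,"z":0,"turn":0}]'
python3 -m crank '[{"x":0,"y":0,"z":0,"turn":0},{"x":0,"y":0,"z":0,"turn":0},{"x":0,"y":0,"z":0,"turn":0},{"x":0,"y":0,"z":0,"turn":0},{"x":0,"y":0,"z":0,"turn":0}]' 0
python3 -m crank '[{"x":0,"y":0,"z":0,"turn":0},{"x":0,"y":0,"z":-4,"turn":0},{"x":0,"y":0,"z":-4,"turn":0},{"x":0,"y":0,"z":0,"turn":0},{"x":0,"y":0,"z":0,"turn":0}]'
python3 - <<'E'
from h import *
go(537,-348.8,105,175.7)
E
```

```text
time: 19.1
tool_pos: [0.396, -0.2427, 0.031]
tool_rot: [-0.0, 0.075, 0.997, 0.0]
contact_force: [0.3, 0.1, 0.7]
gripper_width: 0.499
grasp_force: 0.0
time: 19.6
tool_pos: [0.397, -0.2436, 0.0325]
tool_rot: [0.002, 0.075, 0.997, -0.001]
contact_force: [-0.8, 1.1, 7.2]
gripper_width: 0.127
grasp_force: 63.1
time: 20.1
tool_pos: [0.3962, -0.2432, 0.1117]
tool_rot: [0.001, 0.075, 0.997, -0.001]
contact_force: [-0.6, -0.3, -1.6]
gripper_width: 0.127
grasp_force: 62.1
t=20.1 pos [ 396.2 -243.2  111.7] phi 171.4 | turn -0.075  x -14.83 y -9.48 z 0.67 cm F [-0.6 -0.3 -1.6] w 0.127 g 62
```

```bash
python3 -m crank '[{"x":0,"y":0,"z":0,"turn":-0.075},{"x":-3.7,"y":-2.4,"z":0,"turn":0},{"x":-3.7,"y":-2.4,"z":0,"turn":0},{"x":-3.7,"y":-2.4,"z":0,"turn":0},{"x":-3.7,"y":-2.3,"z":0,"turn":0}]' >/dev/null
python3 -m crank '[{"x":0,"y":0,"z":2,"turn":0},{"x":0,"y":0,"z":2,"turn":0},{"x":0,"y":0,"z":1.5,"turn":0},{"x":0,"y":0,"z":0,"turn":0},{"x":0,"y":0,"z":0,"turn":0}]'
python3 - <<'E'
from h import *
go(537.3,-348.8,38.5,175.7)
E
```

```text
time: 21.1
tool_pos: [0.5354, -0.3478, 0.0543]
tool_rot: [-0.001, 0.037, 0.999, 0.001]
contact_force: [-0.4, -0.6, -0.1]
gripper_width: 0.121
grasp_force: 62.0
t=21.1 pos [ 535.4 -347.8   54.3] phi 175.7 | turn 0.000  x -0.20 y -0.08 z 1.58 cm F [-0.4 -0.6 -0.1] w 0.121 g 62
```

```bash
python3 -m crank '[{"x":-0.1,"y":-0.05,"z":0.8,"turn":0},{"x":0,"y":0,"z":0.8,"turn":0},{"x":0,"y":0,"z":0,"turn":0},{"x":0,"y":0,"z":0,"turn":0},{"x":0,"y":0,"z":0,"turn":0}]'
python3 -m crank '[{"x":0,"y":0,"z":0,"turn":0},{"x":0,"y":0,"z":0,"turn":0},{"x":0,"y":0,"z":0,"turn":0}]' 50
python3 -m crank '[{"x":0,"y":0,"z":-5,"turn":0},{"x":0,"y":0,"z":-5,"turn":0},{"x":0,"y":0,"z":-5,"turn":0},{"x":0,"y":0,"z":-4,"turn":0},{"x":0,"y":0,"z":0,"turn":0}]'
python3 - <<'E'
from h import *
im,d,K,T=wrist("w10"); blobs(im,'red',(.022,.058),K,T,60);go(440,45,230,180)
E
```

```text
time: 21.6
tool_pos: [0.5371, -0.349, 0.0396]
tool_rot: [0.0, 0.037, 0.999, -0.0]
contact_force: [0.4, -0.7, -1.4]
gripper_width: 0.125
grasp_force: 62.0
time: 21.9
tool_pos: [0.5373, -0.3492, 0.0398]
tool_rot: [0.0, 0.037, 0.999, -0.0]
contact_force: [-0.2, -0.2, 0.3]
gripper_width: 0.503
grasp_force: 0.0
time: 22.4
tool_pos: [0.5402, -0.3515, 0.2391]
tool_rot: [0.006, 0.037, 0.999, -0.005]
contact_force: [1.1, -0.3, 0.4]
gripper_width: 0.495
grasp_force: 0.0
red [161.  70.] z 0.022 ctr 395.7 -497.8 size 129 2 ang 17.3
red [161.  70.] z 0.058 ctr 402.3 -482.3 size 116 2 ang 17.3
red [375. 188.] z 0.022 ctr 538.3 -285.4 size 195 105 ang 86.1
red [375. 188.] z 0.058 ctr 530.5 -291.3 size 175 94 ang 86.1
red [479. 194.] z 0.022 ctr 547.2 -184.5 size 106 13 ang -4.3
red [479. 194.] z 0.058 ctr 538.5 -200.6 size 95 11 ang -4.3
red [320. 158.] z 0.022 ctr 502.6 -345.9 size 35 11 ang 85.8
red [320. 158.] z 0.058 ctr 498.5 -345.7 size 31 10 ang 85.8
red [204. 175.] z 0.022 ctr 508.2 -463.0 size 42 2 ang 17.0
red [204. 175.] z 0.058 ctr 503.5 -451.1 size 38 2 ang 17.0
red [457. 162.] z 0.022 ctr 513.2 -207.2 size 35 11 ang 88.5
red [457. 162.] z 0.058 ctr 508.0 -220.9 size 31 10 ang 88.5
red [320. 200.] z 0.022 ctr 544.5 -349.0 size 44 8 ang -4.2
red [320. 200.] z 0.058 ctr 536.2 -348.5 size 39 7 ang -4.2
red [468. 202.] z 0.022 ctr 556.8 -194.8 size 44 9 ang -4.2
red [468. 202.] z 0.058 ctr 547.2 -209.8 size 40 8 ang -4.2
red [320. 225.] z 0.022 ctr 571.0 -351.4 size 35 14 ang 85.8
red [320. 225.] z 0.058 ctr 560.0 -350.7 size 32 12 ang 85.8
red [450. 227.] z 0.022 ctr 582.3 -211.9 size 37 15 ang 78.7
red [450. 227.] z 0.058 ctr 570.1 -225.2 size 33 13 ang 78.7
t=22.4 pos [ 538.9 -350.4  234.9] phi 175.7 | turn -0.075  x 9.89 y 39.54 z 0.49 cm F [ 0.7  0.6 -0.4] w 0.501 g 0
```

```bash
python3 -m crank '[{"x":0,"y":0,"z":0,"turn":-0.075},{"x":-0.25,"y":4.95,"z":0,"turn":0},{"x":-0.25,"y":4.95,"z":0,"turn":0},{"x":-0.25,"y":4.95,"z":0,"turn":0},{"x":-0.25,"y":4.95,"z":0,"turn":0}]' 100 >/dev/null
python3 -m crank '[{"x":-0.25,"y":4.95,"z":0,"turn":0},{"x":-0.25,"y":4.95,"z":0,"turn":0},{"x":-0.25,"y":4.95,"z":0,"turn":0},{"x":-0.25,"y":4.95,"z":0,"turn":0},{"x":0,"y":0,"z":0,"turn":0}]' >/dev/null
python3 -m crank '[{"x":0,"y":0,"z":0,"turn":0},{"x":0,"y":0,"z":0,"turn":0}]' >/dev/null
python3 - <<'E'
from h import *
go(560,45,235,180)
im,d,K,T=wrist("w11"); cv2.imwrite("pics/w11c.png",cv2.resize(im[180:380,210:420,::-1],None,fx=3.5,fy=3,interpolation=cv2.INTER_CUBIC))
E
```

```text
t=23.6 pos [556.5  46.2 228.1] phi 180.0 | turn -0.001  x -0.35 y -0.12 z -0.69 cm F [-0.7 -0.3  0. ] w 1.001 g 0
```

View pics/w11c.png

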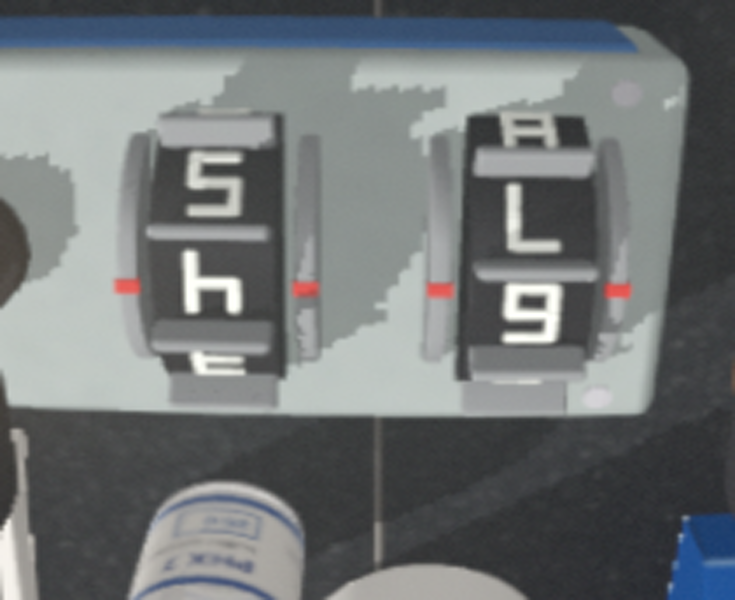

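The view is from above, upside down (image down is +x, image right is +y). The tens wheel on the right is between 6 and 7, with the rib just robot-side of the marks (crop y 270 vs 290). The ones wheel on the left is at about 4 (crop y 283 vs 288). I compute the angles by casting rays onto the drum.

```bash
cat >> h.py <<'E'
def cyl(uv,r,ax,K,T):
    "first hit of pixel rays with cylinder radius r (m), axle at x=ax,z=.05 -> angle from top toward +x (deg), y(mm)"
    C=np.linalg.inv(T)[:3,3]; D=cast(uv,0,K,T)-C; out=[]
    for v in D:
        o=np.array([C[0]-ax,C[2]-.05]); w=np.array([v[0],v[2]]); A=w@w;B=2*o@w;c=o@o-r*r; q=B*B-4*A*c
        if q<0: out.append((np.nan,np.nan)); continue
        t=(-B-np.sqrt(q))/2/A; p=o+t*w; out.append((np.degrees(np.arctan2(p[0],p[1])),(C[1]+t*v[1])*1000))
    return np.array(out).round(1)
def wheels(name):
    z=np.load(name+'.npz'); im,K,T=z['im'],z['K'],z['T']; ax=[]
    m=masks(im)['red'].astype(np.uint8); n,l,s,c=cv2.connectedComponentsWithStats(m)
    for i in range(1,n):
        p=cast(c[i],.088,K,T)[0]*1000
        if s[i,4]>6 and 590<p[0]<615 and -30<p[1]<125: print('mark',c[i].round(1),p.round(1)); ax.append(p)
    ax=np.mean(ax,0)[0]/1000; print('axle x',ax)
    m=(im.min(2)>165).astype(np.uint8); n,l,s,c=cv2.connectedComponentsWithStats(m)
    for i in range(1,n):
        if not 15<s[i,4]<400: continue
        x,y,w,h=s[i,:4]; b=cyl([[x+w/2-.5,y-.5],[x+w/2-.5,y+h-.5]],.044,ax,K,T)
        if -25<b[0,1]<125: print('white px',(x,y,w,h),'y %.0f'%b[0,1],'ang %.1f (span %s)'%(b[:,0].mean(),b[:,0]))
    return K,T,ax
E
python3 - <<'E'
from h import *
K,T,ax=wheels('w11')
f=lambda X,Y:(210+(X+.5)/3.5-.5,180+(Y+.5)/3-.5)
print('ribs: tens',cyl([f(535,270)],.054,ax,K,T),'ones',cyl([f(210,232)],.054,ax,K,T))
E
```

```text
mark [246.4 274.9] [604.6 -11.7  88. ]
mark [296.9 275.9] [605.2  30.7  88. ]
mark [334.9 276.2] [605.5  62.3  88. ]
mark [386.  276.3] [606.  105.4  88. ]
axle x 0.6052944608722871
white px (np.int32(353), np.int32(217), np.int32(15), np.int32(11)) y 85 ang -68.8 (span [-79.  -58.5])
white px (np.int32(264), np.int32(231), np.int32(15), np.int32(21)) y 9 ang -42.0 (span [-54.4 -29.7])
white px (np.int32(347), np.int32(232), np.int32(32), np.int32(5)) y 85 ang -49.8 (span [-52.9 -46.6])
white px (np.int32(355), np.int32(242), np.int32(15), np.int32(22)) y 84 ang -28.8 (span [-40.7 -16.9])
white px (np.int32(252), np.int32(257), np.int32(33), np.int32(2)) y 8 ang -23.4 (span [-24.4 -22.3])
white px (np.int32(333), np.int32(257), np.int32(4), np.int32(17)) y 62 ang -15.3 (span [-24.4  -6.3])
white px (np.int32(262), np.int32(264), np.int32(17), np.int32(20)) y 9 ang -5.8 (span [-17.    5.5])
white px (np.int32(348), np.int32(271), np.int32(20), np.int32(2)) y 80 ang -8.3 (span [-9.4 -7.2])
white px (np.int32(354), np.int32(274), np.int32(16), np.int32(20)) y 84 ang 6.8 (span [-6.1 19.6])
white px (np.int32(295), np.int32(283), np.int32(4), np.int32(15)) y 31 ang 15.0 (span [ 4.1 25.9])
white px (np.int32(254), np.int32(295), np.int32(31), np.int32(10)) y 7 ang 32.5 (span [21.1 44. ])
ribs: tens [[-12.7  83.1]] ones [[-23.4  10.3]]
```

Tens reads about 6.19, so it needs −115°. Ones reads about 3.84, so it needs +78°. I start with the ones wheel, pushing +x with shut fingertips.

```bash
python3 -m crank '[{"x":0,"y":-3.65,"z":0,"turn":0},{"x":0,"y":0,"z":4,"turn":0},{"x":0,"y":0,"z":4,"turn":0},{"x":0,"y":0,"z":4,"turn":0},{"x":0,"y":0,"z":0,"turn":0}]' 0 >/dev/null
python3 -m crank '[{"x":0,"y":0,"z":0,"turn":0},{"x":0,"y":0,"z":0,"turn":0}]'
python3 - <<'E'
from h import *
go(558,9.5,98,180)
E
```

```text
time: 24.4
tool_pos: [0.5589, 0.0097, 0.1123]
tool_rot: [0.002, 0.0, 1.0, -0.0]
contact_force: [1.2, 0.2, -0.1]
gripper_width: -0.003
grasp_force: 0.0
t=24.4 pos [558.9   9.7 112.3] phi 180.0 | turn -0.001  x 0.09 y -0.02 z 1.43 cm F [ 1.2  0.2 -0.1] w -0.003 g 0
```

```bash
python3 -m crank '[{"x":0,"y":0,"z":1.4,"turn":0},{"x":0,"y":0,"z":0,"turn":0},{"x":-1,"y":0,"z":0,"turn":0},{"x":-1,"y":0,"z":0,"turn":0},{"x":-1,"y":0,"z":0,"turn":0}]'
python3 -m crank '[{"x":-1,"y":0,"z":0,"turn":0},{"x":-1,"y":0,"z":0,"turn":0},{"x":-0.3,"y":0,"z":0,"turn":0},{"x":0,"y":0,"z":0,"turn":0},{"x":0,"y":0,"z":0,"turn":0}]'
python3 -m crank '[{"x":0,"y":0,"z":-3,"turn":0},{"x":3,"y":0,"z":0,"turn":0},{"x":3,"y":0,"z":-2,"turn":0},{"x":0,"y":0,"z":0,"turn":0},{"x":0,"y":0,"z":0,"turn":0}]'
python3 - <<'E'
from h import *
go(572,9.5,98,180)
im,d,K,T=wrist("w12"); wheels('w12')
E
```

```text
time: 24.9
tool_pos: [0.5881, 0.0105, 0.0959]
tool_rot: [0.0, -0.0, 1.0, -0.0]
contact_force: [-1.6, -0.4, 2.3]
gripper_width: 0.0
grasp_force: 1.0
time: 25.4
tool_pos: [0.6104, 0.0106, 0.0955]
tool_rot: [0.0, -0.0, 1.0, 0.0]
contact_force: [-0.2, 0.8, -0.7]
gripper_width: -0.001
grasp_force: 0.0
time: 25.9
tool_pos: [0.5503, 0.0105, 0.1464]
tool_rot: [0.001, -0.0, 1.0, -0.0]
contact_force: [-0.1, -0.1, -0.6]
gripper_width: -0.004
grasp_force: 0.0
t=25.9 pos [550.3  10.5 146.4] phi 180.0 | turn 0.000  x -2.17 y -0.10 z 4.84 cm F [-0.1 -0.1 -0.6] w -0.004 g 0
mark [457.7 332.4] [606.2 106.1  88. ]
mark [396.3 334.7] [605.3  62.9  88. ]
axle x 0.6057725840620914
white px (np.int32(416), np.int32(257), np.int32(23), np.int32(19)) y 87 ang -67.4 (span [-79.1 -55.8])
white px (np.int32(292), np.int32(278), np.int32(44), np.int32(8)) y 9 ang -51.5 (span [-55.2 -47.9])
white px (np.int32(411), np.int32(279), np.int32(43), np.int32(8)) y 86 ang -49.1 (span [-52.8 -45.5])
white px (np.int32(422), np.int32(291), np.int32(19), np.int32(29)) y 84 ang -29.9 (span [-42.  -17.7])
white px (np.int32(393), np.int32(299), np.int32(7), np.int32(33)) y 61 ang -22.3 (span [-36.1  -8.5])
white px (np.int32(456), np.int32(315), np.int32(5), np.int32(14)) y 102 ang -14.5 (span [-20.7  -8.3])
white px (np.int32(414), np.int32(330), np.int32(41), np.int32(25)) y 86 ang 5.8 (span [-8.7 20.2])
white px (np.int32(303), np.int32(333), np.int32(8), np.int32(8)) y 5 ang -5.3 (span [-9.  -1.6])
white px (np.int32(322), np.int32(333), np.int32(7), np.int32(7)) y 16 ang -5.8 (span [-9.  -2.5])
white px (np.int32(444), np.int32(336), np.int32(16), np.int32(29)) y 99 ang nan (span [-1.9  nan])
```

```bash
python3 -m crank '[{"x":-2.1,"y":-0.1,"z":2,"turn":0},{"x":0,"y":0,"z":2.6,"turn":0},{"x":0,"y":0,"z":0,"turn":0},{"x":0,"y":0,"z":0,"turn":0},{"x":0,"y":0,"z":0,"turn":0}]'
python3 -m crank '[{"x":-1,"y":0,"z":0,"turn":0},{"x":-1,"y":0,"z":0,"turn":0},{"x":-1,"y":0,"z":0,"turn":0},{"x":0,"y":0,"z":0,"turn":0},{"x":0,"y":0,"z":0,"turn":0}]'
python3 - <<'E'
from h import *
go(607.3,9.5,97,180)
E
```

```text
time: 26.45
tool_pos: [0.5718, 0.0094, 0.1003]
tool_rot: [0.001, -0.0, 1.0, -0.0]
contact_force: [0.6, 0.5, 0.0]
gripper_width: -0.004
grasp_force: 0.0
time: 26.95
tool_pos: [0.6014, 0.0095, 0.0994]
tool_rot: [0.0, -0.0, 1.0, 0.0]
contact_force: [-0.6, 0.8, 0.1]
gripper_width: -0.003
grasp_force: 0.0
t=26.9 pos [601.4   9.5  99.4] phi 180.0 | turn 0.000  x -0.59 y -0.00 z 0.24 cm F [-0.6  0.8  0.1] w -0.003 g 0
```

```bash
python3 -m crank '[{"x":-0.3,"y":0,"z":0,"turn":0},{"x":-0.3,"y":0,"z":0,"turn":0},{"x":0,"y":0,"z":0,"turn":0},{"x":0,"y":0,"z":0,"turn":0},{"x":0,"y":0,"z":0,"turn":0}]'
python3 -m crank '[{"x":0.2,"y":0,"z":0,"turn":0},{"x":0,"y":0,"z":-4,"turn":0},{"x":2.5,"y":1.5,"z":-4,"turn":0},{"x":2.5,"y":2.1,"z":-4,"turn":0},{"x":0,"y":0,"z":0,"turn":0}]' >/dev/null
python3 -m crank '[{"x":0,"y":0,"z":0,"turn":0},{"x":0,"y":0,"z":0,"turn":0}]' 100
python3 - <<'E'
from h import *
im,d,K,T=wrist("w13"); wheels('w13'); go(560,45,228,180)
E
```

```text
time: 27.45
tool_pos: [0.607, 0.0096, 0.0994]
tool_rot: [0.0, -0.0, 1.0, -0.0]
contact_force: [-0.3, -0.2, -0.1]
gripper_width: -0.001
grasp_force: 0.2
time: 28.15
tool_pos: [0.5554, 0.0447, 0.217]
tool_rot: [-0.001, -0.0, 1.0, -0.0]
contact_force: [-0.1, -0.3, -0.0]
gripper_width: 0.336
grasp_force: 0.0
mark [246.  281.5] [604.4 -11.6  88. ]
mark [298. 283.] [605.4  30.7  88. ]
mark [337.5 283. ] [605.4  62.5  88. ]
mark [389.8 283. ] [605.9 105.3  88. ]
axle x 0.605277770842135
white px (np.int32(266), np.int32(222), np.int32(15), np.int32(4)) y 9 ang -74.1 (span [-78.2 -69.9])
white px (np.int32(357), np.int32(222), np.int32(15), np.int32(12)) y 86 ang -67.8 (span [-78.1 -57.4])
white px (np.int32(254), np.int32(229), np.int32(33), np.int32(8)) y 8 ang -59.2 (span [-64.9 -53.5])
white px (np.int32(349), np.int32(237), np.int32(33), np.int32(7)) y 85 ang -49.1 (span [-53.4 -44.9])
white px (np.int32(263), np.int32(241), np.int32(15), np.int32(22)) y 8 ang -36.6 (span [-48.5 -24.8])
white px (np.int32(358), np.int32(247), np.int32(16), np.int32(23)) y 84 ang -29.5 (span [-41.5 -17.5
[... 322 characters left out ...]
p.int32(263), np.int32(274), np.int32(16), np.int32(16)) y 10 ang -4.7 (span [-13.5   4.2])
white px (np.int32(350), np.int32(278), np.int32(33), np.int32(3)) y 84 ang -7.5 (span [-9.2 -5.9])
white px (np.int32(357), np.int32(281), np.int32(17), np.int32(20)) y 84 ang 6.6 (span [-5.9 19.2])
white px (np.int32(389), np.int32(287), np.int32(3), np.int32(7)) y 104 ang 5.5 (span [1.2 9.9])
white px (np.int32(386), np.int32(291), np.int32(15), np.int32(34)) y 107 ang nan (span [6.2 nan])
white px (np.int32(296), np.int32(294), np.int32(5), np.int32(11)) y 31 ang 17.1 (span [ 8.9 25.3])
t=28.2 pos [555.2  44.6 216.4] phi 180.0 | turn -0.000  x -0.48 y 0.04 z -1.16 cm F [ 0.3  0.  -1.4] w 0.416 g 0
```

Ones: 7 at −36.6°, so 6 sits at −0.6°, good. For the tens wheel I push from the far side, so I check first where the bottle stands.

```bash
python3 - <<'E'
from h import *
z=np.load("side0.npz"); im=z['im']; P=pts(z['d'],z['K'],z['T']); zz=np.load("scene0.npz")
for n,z in(('side',z),('scene',zz)):
    P=pts(z['d'],z['K'],z['T']); m=(P[...,2]>.09)&(P[...,2]<.3)&(P[...,0]>.62)&(P[...,0]<.8)&(P[...,1]>-.1)&(P[...,1]<.25)&(z['d']>0)
    k,l,s,c=cv2.connectedComponentsWithStats(m.astype(np.uint8))
    for i in range(1,k):
        if s[i,4]>30: print(n,c[i].round(),(np.percentile(P[l==i],[2,98],axis=0)*1000).round().tolist())
E
```

```text
side [379. 172.] [[762.0, 75.0, 118.0], [800.0, 247.0, 237.0]]
side [400. 205.] [[735.0, -20.0, 91.0], [799.0, 86.0, 175.0]]
side [340. 195.] [[654.0, 172.0, 91.0], [689.0, 206.0, 127.0]]
side [424. 232.] [[729.0, -100.0, 91.0], [797.0, -82.0, 136.0]]
scene [281. 170.] [[730.0, -98.0, 92.0], [797.0, -76.0, 137.0]]
scene [240. 194.] [[765.0, 40.0, 92.0], [799.0, 131.0, 237.0]]
scene [267. 190.] [[736.0, -16.0, 91.0], [766.0, 16.0, 123.0]]
scene [211. 217.] [[793.0, 173.0, 118.0], [800.0, 217.0, 143.0]]
scene [245. 243.] [[655.0, 180.0, 90.0], [692.0, 215.0, 130.0]]
```

The bottle is at about (673, 190), which is clear of the fingers at y=84.

```bash
python3 -m crank '[{"x":-3.3,"y":1.3,"z":0,"turn":0},{"x":-3.3,"y":1.3,"z":0,"turn":0},{"x":-3.2,"y":1.3,"z":0,"turn":0},{"x":0,"y":0,"z":4,"turn":0},{"x":0,"y":0,"z":4,"turn":0}]' 0 >/dev/null
python3 -m crank '[{"x":0,"y":0,"z":2,"turn":0},{"x":0,"y":0,"z":0,"turn":0},{"x":0,"y":0,"z":0,"turn":0},{"x":0,"y":0,"z":0,"turn":0}]'
python3 - <<'E'
from h import *
go(652,84,99,180)
E
```

```text
time: 29.1
tool_pos: [0.655, 0.0836, 0.1198]
tool_rot: [0.001, 0.0, 1.0, 0.0]
contact_force: [0.0, 1.2, -0.3]
gripper_width: -0.002
grasp_force: 0.0
t=29.1 pos [655.   83.6 119.8] phi 180.0 | turn -0.000  x 0.30 y 0.04 z 2.08 cm F [ 0.   1.2 -0.3] w -0.002 g 0
```

```bash
python3 -m crank '[{"x":0,"y":0,"z":2.1,"turn":0},{"x":0,"y":0,"z":0,"turn":0},{"x":1,"y":0,"z":0,"turn":0},{"x":1,"y":0,"z":0,"turn":0},{"x":1,"y":0,"z":0,"turn":0}]'
python3 -m crank '[{"x":1,"y":0,"z":0,"turn":0},{"x":1,"y":0,"z":0,"turn":0},{"x":0.7,"y":0,"z":0,"turn":0},{"x":0,"y":0,"z":0,"turn":0},{"x":0,"y":0,"z":0,"turn":0}]'
python3 - <<'E'
from h import *
go(597.3,84,99,180)
E
```

```text
time: 29.6
tool_pos: [0.6268, 0.084, 0.1017]
tool_rot: [0.005, -0.0, 1.0, 0.0]
contact_force: [4.9, 0.0, 10.3]
gripper_width: 0.004
grasp_force: 5.8
time: 30.1
tool_pos: [0.5976, 0.0843, 0.1016]
tool_rot: [0.002, -0.0, 1.0, 0.0]
contact_force: [-4.9, 0.4, 10.7]
gripper_width: -0.004
grasp_force: 5.6
t=30.1 pos [597.6  84.3 101.6] phi 180.0 | turn 0.000  x 0.03 y -0.03 z 0.26 cm F [-4.9  0.4 10.7] w -0.004 g 6
```

There is 10 N of upward force, so the tip probably rode over a rib. Lifting to look.

```bash
python3 -m crank '[{"x":0,"y":0,"z":-4,"turn":0},{"x":2,"y":-2,"z":-4,"turn":0},{"x":2,"y":-2,"z":-4,"turn":0},{"x":0,"y":0,"z":0,"turn":0},{"x":0,"y":0,"z":0,"turn":0}]' 100 >/dev/null
python3 - <<'E'
from h import *
im,d,K,T=wrist("w14"); wheels('w14'); go(652,84,130,180)
cv2.imwrite("pics/w14c.png",cv2.resize(im[180:380,210:420,::-1],None,fx=3.5,fy=3,interpolation=cv2.INTER_CUBIC))
E
```

```text
mark [247.5 277. ] [604.3 -11.9  88. ]
mark [299.5 278.4] [605.2  30.7  88. ]
mark [339.  278.5] [605.3  62.6  88. ]
mark [390.5 279. ] [606.3 105.1  88. ]
axle x 0.6052702164977956
white px (np.int32(256), np.int32(226), np.int32(33), np.int32(6)) y 8 ang -59.0 (span [-63.3 -54.7])
white px (np.int32(350), np.int32(227), np.int32(33), np.int32(7)) y 85 ang -56.8 (span [-61.6 -52. ])
white px (np.int32(265), np.int32(236), np.int32(15), np.int32(22)) y 9 ang -37.5 (span [-49.6 -25.5])
white px (np.int32(359), np.int32(238), np.int32(16), np.int32(22)) y 85 ang -35.2 (span [-47.1 -23.3])
white px (np.int32(336), np.int32(261), np.int32(5), np.int32(15)) y 61 ang -14.6 (span [-22.4  -6.8])
white px (np.int32(255), np.int32(265), np.int32(32), np.int32(2)) y 8 ang -17.2 (span [-18.3 -16.2])
white px (np.int32(264), np.int32(269), np.int32(17), np.int32(22)) y 9 ang -1.5 (span [-14.1  11.1])
white px (np.int32(362), np.int32(268), np.int32(21), np.int32(1)) y 88 ang -14.4 (span [-15.  -13.9])
white px (np.int32(358), np.int32(271), np.int32(17), np.int32(22)) y 84 ang 1.1 (span [-11.9  14.1])
white px (np.int32(298), np.int32(290), np.int32(4), np.int32(10)) y 31 ang 16.9 (span [ 9.5 24.4])
white px (np.int32(350), np.int32(304), np.int32(20), np.int32(7)) y 81 ang nan (span [33.1  nan])
t=30.6 pos [556.3  43.9 217.8] phi 180.0 | turn 0.000  x -9.57 y 4.01 z 8.78 cm F [-0.4 -0.  -1.2] w 0.924 g 0
```

View pics/w14c.png

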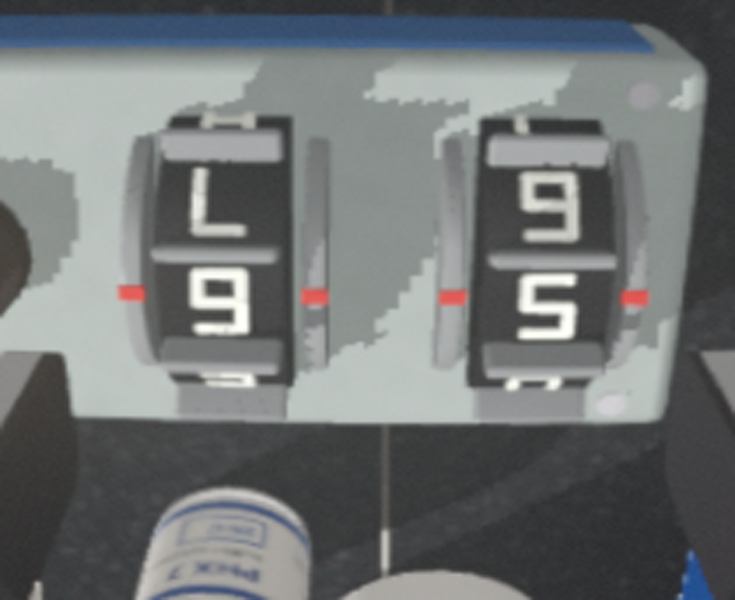

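Tens now reads 5 (5 at about +1°), so the finger had been a little too high for that rib. Two more strokes at z≈97.

```bash
python3 -m crank '[{"x":-3.2,"y":1.3,"z":0,"turn":0},{"x":-3.2,"y":1.3,"z":0,"turn":0},{"x":-2.6,"y":1.3,"z":0,"turn":0},{"x":0,"y":0,"z":4,"turn":0},{"x":0,"y":0,"z":4,"turn":0}]' 0 >/dev/null
python3 -m crank '[{"x":0,"y":0,"z":3,"turn":0},{"x":0,"y":0,"z":0,"turn":0},{"x":0,"y":0,"z":0,"turn":0},{"x":0,"y":0,"z":0,"turn":0}]'
python3 - <<'E'
from h import *
go(645,84,97,180)
E
```

```text
time: 31.55
tool_pos: [0.648, 0.0831, 0.1092]
tool_rot: [0.002, -0.0, 1.0, 0.0]
contact_force: [0.8, -0.3, 0.9]
gripper_width: -0.003
grasp_force: 0.0
t=31.6 pos [648.   83.1 109.2] phi 180.0 | turn 0.000  x 0.30 y 0.09 z 1.22 cm F [ 0.8 -0.3  0.9] w -0.003 g 0
```

```bash
python3 -m crank '[{"x":0,"y":0.05,"z":1.1,"turn":0},{"x":0,"y":0,"z":0,"turn":0},{"x":0,"y":0,"z":0,"turn":0}]'
python3 -m crank '[{"x":1,"y":0,"z":0,"turn":0},{"x":1,"y":0,"z":0,"turn":0},{"x":1,"y":0,"z":0,"turn":0},{"x":1,"y":0,"z":0,"turn":0},{"x":0.6,"y":0,"z":0,"turn":0}]'
python3 -m crank '[{"x":0,"y":0,"z":0,"turn":0},{"x":0,"y":0,"z":0,"turn":0}]'
python3 -m crank '[{"x":0,"y":0,"z":-3,"turn":0},{"x":-2,"y":0,"z":0,"turn":0},{"x":-1.9,"y":0,"z":0,"turn":0},{"x":0,"y":0,"z":0,"turn":0},{"x":0,"y":0,"z":0,"turn":0}]'
python3 - <<'E'
from h import *
go(636,84,97,180)
E
```

```text
time: 31.85
tool_pos: [0.6468, 0.0833, 0.0963]
tool_rot: [0.0, -0.0, 1.0, -0.0]
contact_force: [-0.7, -0.8, -0.2]
gripper_width: -0.003
grasp_force: 0.0
time: 32.35
tool_pos: [0.5995, 0.0834, 0.0959]
tool_rot: [-0.0, -0.0, 1.0, -0.0]
contact_force: [2.2, -0.2, -0.8]
gripper_width: 0.002
grasp_force: 0.8
time: 32.55
tool_pos: [0.6001, 0.0833, 0.0958]
tool_rot: [-0.001, -0.0, 1.0, -0.0]
contact_force: [-1.0, -0.1, -0.3]
gripper_width: -0.002
grasp_force: 0.0
time: 33.05
tool_pos: [0.6393, 0.0833, 0.1254]
tool_rot: [-0.001, -0.0, 1.0, 0.0]
contact_force: [-1.0, 0.7, -0.2]
gripper_width: 0.001
grasp_force: 0.0
t=33.0 pos [639.3  83.3 125.4] phi 180.0 | turn 0.000  x 0.33 y 0.07 z 2.84 cm F [-1.   0.7 -0.2] w 0.001 g 0
```

```bash
python3 -m crank '[{"x":0,"y":0.05,"z":2.8,"turn":0},{"x":0,"y":0,"z":0,"turn":0},{"x":0,"y":0,"z":0,"turn":0}]'
python3 -m crank '[{"x":1,"y":0,"z":0,"turn":0},{"x":1,"y":0,"z":0,"turn":0},{"x":0.7,"y":0,"z":0,"turn":0},{"x":0.3,"y":0,"z":0,"turn":0},{"x":0.3,"y":0,"z":0,"turn":0}]'
python3 -m crank '[{"x":0,"y":0,"z":0,"turn":0},{"x":0,"y":0,"z":0,"turn":0}]'
python3 - <<'E'
from h import *
go(603.3,84,97,180)
E
```

```text
time: 33.35
tool_pos: [0.6382, 0.0839, 0.0969]
tool_rot: [-0.002, -0.0, 1.0, -0.0]
contact_force: [0.3, 0.6, 0.6]
gripper_width: 0.003
grasp_force: 0.0
time: 33.85
tool_pos: [0.6073, 0.0841, 0.1005]
tool_rot: [0.002, -0.0, 1.0, 0.0]
contact_force: [0.8, 2.1, 5.2]
gripper_width: 0.003
grasp_force: 2.0
time: 34.05
tool_pos: [0.6065, 0.0839, 0.0982]
tool_rot: [0.0, -0.0, 1.0, -0.0]
contact_force: [0.4, -0.3, 1.3]
gripper_width: -0.003
grasp_force: 0.6
t=34.0 pos [606.5  83.9  98.2] phi 180.0 | turn 0.000  x 0.32 y 0.01 z 0.12 cm F [ 0.4 -0.3  1.3] w -0.003 g 1
```

```bash
python3 -m crank '[{"x":-0.2,"y":0,"z":0,"turn":0},{"x":0,"y":0,"z":-4,"turn":0},{"x":2.5,"y":-2,"z":-4,"turn":0},{"x":2.5,"y":-2,"z":-4,"turn":0},{"x":0,"y":0,"z":0,"turn":0}]' 100 >/dev/null
python3 -m crank '[{"x":0,"y":0,"z":0,"turn":0},{"x":0,"y":0,"z":0,"turn":0}]' > /dev/null
python3 - <<'E'
from h import *
im,d,K,T=wrist("w15"); wheels('w15'); go(640,84,130,180)
cv2.imwrite("pics/w15c.png",cv2.resize(im[180:380,210:420,::-1],None,fx=3.5,fy=3,interpolation=cv2.INTER_CUBIC))
E
```

```text
mark [244.  278.5] [604.1 -12.1  88. ]
mark [297. 280.] [605.   30.5  88. ]
mark [337.5 280.5] [605.5  62.6  88. ]
mark [390.3 280.6] [606.1 105.2  88. ]
axle x 0.6051982861860972
white px (np.int32(265), np.int32(218), np.int32(15), np.int32(5)) y 9 ang -74.5 (span [-79.8 -69.3])
white px (np.int32(357), np.int32(219), np.int32(15), np.int32(11)) y 85 ang -67.8 (span [-77.3 -58.3])
white px (np.int32(253), np.int32(226), np.int32(34), np.int32(8)) y 8 ang -58.7 (span [-64.3 -53.1])
white px (np.int32(349), np.int32(233), np.int32(34), np.int32(7)) y 85 ang -50.0 (span [-54.3 -45.7])
white px (np.int32(262), np.int32(237), np.int32(15), np.int32(23)) y 8 ang -37.0 (span [-49.4 -24.7])
white px (np.int32(358), np.int32(244), np.int32(16), np.int32(22)) y 84 ang -29.9 (span [-41.2 -18.5])
white px (np.int32(335), np.int32(258), np.int32(5), np.int32(19)) y 62 ang -17.1 (span [-26.7  -7.4])
white px (np.int32(251), np.int32(266), np.int32(34), np.int32(2)) y 8 ang -17.6 (span [-18.6 -16.6])
white px (np.int32(296), np.int32(267), np.int32(4), np.int32(10)) y 31 ang -12.6 (span [-17.7  -7.5])
white px (np.int32(389), np.int32(269), np.int32(4), np.int32(9)) y 104 ang -10.5 (span [-15.2  -5.8])
white px (np.int32(261), np.int32(271), np.int32(18), np.int32(23)) y 10 ang -0.5 (span [-13.5  12.5])
white px (np.int32(350), np.int32(274), np.int32(34), np.int32(3)) y 85 ang -8.8 (span [-10.3  -7.2])
white px (np.int32(356), np.int32(277), np.int32(18), np.int32(22)) y 83 ang 6.3 (span [-7.2 19.9])
white px (np.int32(389), np.int32(284), np.int32(4), np.int32(6)) y 104 ang 4.5 (span [0.9 8.1])
t=34.8 pos [559.1  45.1 213.8] phi 180.0 | turn 0.001  x -8.09 y 3.89 z 8.38 cm F [ 0.4 -0.2 -0.3] w 1.004 g 0
```

View pics/w15c.png

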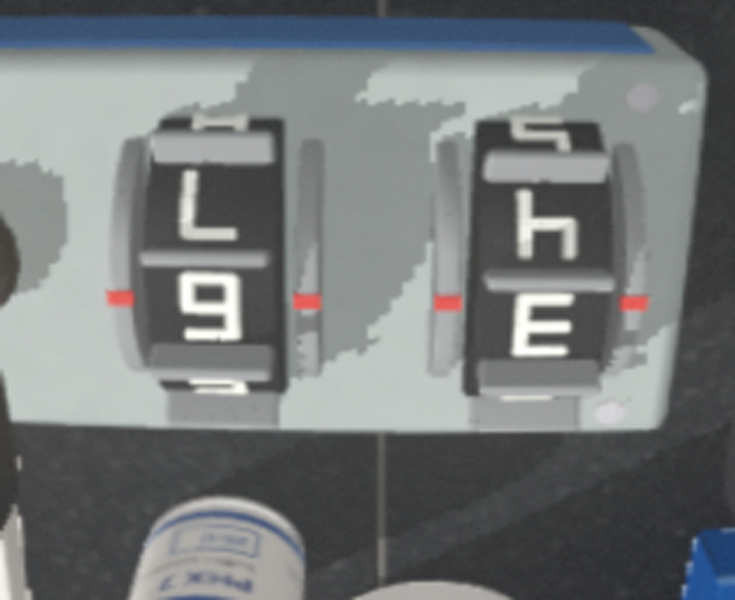

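Tens shows 3 at about +6°, so it needs −6°. I push the far-side rib (at +24°) down to +18°, with the tip lower outside the drum. Ones is good.

```bash
python3 -m crank '[{"x":-3.1,"y":1.3,"z":0,"turn":0},{"x":-3,"y":1.3,"z":0,"turn":0},{"x":-3,"y":1.25,"z":0,"turn":0},{"x":0,"y":0,"z":4,"turn":0},{"x":0,"y":0,"z":4,"turn":0}]' 0 >/dev/null
python3 -m crank '[{"x":0,"y":0,"z":2.5,"turn":0},{"x":0,"y":0,"z":0,"turn":0},{"x":0,"y":0,"z":0,"turn":0},{"x":0,"y":0,"z":0,"turn":0}]'
python3 - <<'E'
from h import *
go(650,84,93,180)
E
```

```text
time: 35.7
tool_pos: [0.6522, 0.0835, 0.113]
tool_rot: [0.001, -0.0, 1.0, 0.0]
contact_force: [-1.1, 0.5, 0.6]
gripper_width: 0.0
grasp_force: 0.0
t=35.7 pos [652.2  83.5 113. ] phi 180.0 | turn 0.000  x 0.22 y 0.05 z 2.00 cm F [-1.1  0.5  0.6] w 0.000 g 0
```

```bash
python3 -m crank '[{"x":0,"y":0,"z":1.8,"turn":0},{"x":0,"y":0,"z":0,"turn":0},{"x":0,"y":0,"z":0,"turn":0}]'
python3 -m crank '[{"x":0.5,"y":0,"z":0,"turn":0},{"x":0.5,"y":0,"z":0,"turn":0},{"x":0.4,"y":0,"z":0,"turn":0},{"x":0,"y":0,"z":0,"turn":0},{"x":0,"y":0,"z":0,"turn":0}]'
python3 - <<'E'
from h import *
go(635,84,93,180)
E
```

```text
time: 36.0
tool_pos: [0.6505, 0.0833, 0.0926]
tool_rot: [-0.001, -0.0, 1.0, -0.0]
contact_force: [0.5, -0.0, 0.2]
gripper_width: 0.002
grasp_force: 0.0
time: 36.5
tool_pos: [0.6369, 0.0833, 0.0935]
tool_rot: [0.0, -0.0, 1.0, 0.0]
contact_force: [-0.3, 0.3, -0.8]
gripper_width: 0.002
grasp_force: 0.1
t=36.5 pos [636.9  83.3  93.5] phi 180.0 | turn 0.000  x 0.19 y 0.07 z 0.05 cm F [-0.3  0.3 -0.8] w 0.002 g 0
```

```bash
python3 -m crank '[{"x":0.17,"y":0,"z":0,"turn":0},{"x":0,"y":0,"z":0,"turn":0},{"x":0,"y":0,"z":0,"turn":0}]'
python3 -m crank '[{"x":-1,"y":0,"z":0,"turn":0},{"x":0,"y":0,"z":-4,"turn":0},{"x":4,"y":-1.9,"z":-2,"turn":0},{"x":4,"y":-2,"z":-2,"turn":0},{"x":1.5,"y":0,"z":-4,"turn":0}]' 100 >/dev/null
python3 -m crank '[{"x":0,"y":0,"z":0,"turn":0},{"x":0,"y":0,"z":0,"turn":0},{"x":0,"y":0,"z":0,"turn":0}]' > /dev/null
python3 - <<'E'
from h import *
im,d,K,T=wrist("w16"); wheels('w16'); go(603,-67,130,180)
M=cv2.connectedComponentsWithStats(masks(im)['yellow'].astype(np.uint8))
for i in range(1,M[0]):
    if M[2][i,4]>60: print('yellow',M[2][i],cast(M[3][i],.07,K,T)*1000)
E
```

```text
time: 36.8
tool_pos: [0.6358, 0.0833, 0.0936]
tool_rot: [0.001, -0.0, 1.0, 0.0]
contact_force: [2.7, 0.7, 1.5]
gripper_width: 0.001
grasp_force: 0.9
mark [245.3 289.9] [604.3 -12.   88. ]
mark [298.  291.5] [605.2  30.5  88. ]
mark [338.4 291.8] [605.5  62.7  88. ]
mark [390.9 291.8] [606.1 105.4  88. ]
axle x 0.6052850421055219
white px (np.int32(266), np.int32(229), np.int32(15), np.int32(6)) y 9 ang -74.2 (span [-80.1 -68.2])
white px (np.int32(357), np.int32(230), np.int32(16), np.int32(8)) y 85 ang -70.5 (span [-77.6 -63.4])
white px (np.int32(254), np.int32(238), np.int32(34), np.int32(8)) y 8 ang -58.1 (span [-63.5 -52.7])
white px (np.int32(350), np.int32(241), np.int32(35), np.int32(8)) y 86 ang -54.0 (span [-59.1 -48.9])
white px (np.int32(263), np.int32(249), np.int32(15), np.int32(22)) y 8 ang -37.2 (span [-49.  -25.5])
white px (np.int32(359), np.int32(253), np.int32(16), np.int32(21)) y 85 ang -33.4 (span [-44.4 -22.4])
white px (np.int32(336), np.int32(269), np.int32(5), np.int32(20)) y 62 ang -17.4 (span [-27.7  -7.2])
white px (np.int32(296), np.int32(277), np.int32(5), np.int32(11)) y 31 ang -14.0 (span [-19.6  -8.3])
white px (np.int32(252), np.int32(278), np.int32(34), np.int32(2)) y 8 ang -17.4 (span [-18.4 -16.4])
white px (np.int32(390), np.int32(279), np.int32(4), np.int32(10)) y 104 ang -11.7 (span [-17.   -6.4])
white px (np.int32(262), np.int32(282), np.int32(18), np.int32(23)) y 10 ang -1.2 (span [-14.4  12.1])
white px (np.int32(351), np.int32(282), np.int32(34), np.int32(3)) y 85 ang -12.6 (span [-14.2 -11.1])
white px (np.int32(357), np.int32(286), np.int32(17), np.int32(22)) y 83 ang 3.3 (span [-10.1  16.6])
white px (np.int32(296), np.int32(302), np.int32(5), np.int32(12)) y 31 ang 16.9 (span [ 7.8 26. ])
t=37.6 pos [550.   44.4 211.5] phi 180.0 | turn 0.000  x -5.30 y -11.14 z 8.15 cm F [ 0.5 -0.1 -1. ] w 1.001 g 0
```

Tens is now at +3°. One more nudge, to TCP x≈633.2.

```bash
python3 -m crank '[{"x":-3.3,"y":1.3,"z":0,"turn":0},{"x":-3.3,"y":1.3,"z":0,"turn":0},{"x":-3.3,"y":1.25,"z":0,"turn":0},{"x":0,"y":0,"z":4,"turn":0},{"x":0,"y":0,"z":4,"turn":0}]' 0 >/dev/null
python3 -m crank '[{"x":0,"y":0,"z":2.5,"turn":0},{"x":0,"y":0,"z":0,"turn":0},{"x":0,"y":0,"z":0,"turn":0},{"x":0,"y":0,"z":0,"turn":0}]'
python3 -m crank '[{"x":0,"y":0,"z":1,"turn":0},{"x":0,"y":0,"z":0,"turn":0},{"x":0,"y":0,"z":0,"turn":0}]' >/dev/null
python3 - <<'E'
from h import *
go(633.2,84,93,180)
E
```

```text
time: 38.55
tool_pos: [0.6507, 0.0829, 0.1101]
tool_rot: [0.001, -0.0, 1.0, 0.0]
contact_force: [-0.4, -0.9, 0.6]
gripper_width: -0.003
grasp_force: 0.0
t=38.9 pos [649.3  82.8  98.4] phi 180.0 | turn 0.000  x 1.61 y 0.12 z 0.54 cm F [ 0.3  0.1 -0.2] w 0.003 g 0
```

```bash
python3 -m crank '[{"x":0,"y":0,"z":0.5,"turn":0},{"x":0.5,"y":0,"z":0,"turn":0},{"x":0.5,"y":0,"z":0,"turn":0},{"x":0.3,"y":0,"z":0,"turn":0},{"x":0,"y":0,"z":0,"turn":0}]'
python3 -m crank '[{"x":0.2,"y":0,"z":0,"turn":0},{"x":0,"y":0,"z":0,"turn":0},{"x":0,"y":0,"z":0,"turn":0}]'
python3 - <<'E'
from h import *
go(633.2,84,93,180)
E
```

```text
time: 39.35
tool_pos: [0.6359, 0.0829, 0.0933]
tool_rot: [0.0, -0.0, 1.0, -0.0]
contact_force: [-0.9, 0.5, 0.2]
gripper_width: 0.0
grasp_force: 0.0
time: 39.65
tool_pos: [0.6346, 0.0828, 0.0935]
tool_rot: [0.0, -0.0, 1.0, 0.0]
contact_force: [1.2, 0.1, 0.9]
gripper_width: 0.006
grasp_force: 0.4
t=39.6 pos [634.6  82.8  93.5] phi 180.0 | turn 0.000  x 0.14 y 0.12 z 0.05 cm F [1.2 0.1 0.9] w 0.006 g 0
```

```bash
python3 -m crank '[{"x":0.15,"y":0,"z":0,"turn":0},{"x":0,"y":0,"z":0,"turn":0},{"x":0,"y":0,"z":0,"turn":0}]'
python3 -m crank '[{"x":-1,"y":0,"z":0,"turn":0},{"x":0,"y":0,"z":-4,"turn":0},{"x":4,"y":-1.9,"z":-2,"turn":0},{"x":4,"y":-2,"z":-2,"turn":0},{"x":1.5,"y":0,"z":-4,"turn":0}]' 100 >/dev/null
python3 -m crank '[{"x":0,"y":0,"z":0,"turn":0},{"x":0,"y":0,"z":0,"turn":0},{"x":0,"y":0,"z":0,"turn":0}]' > /dev/null
python3 - <<'E'
from h import *
im,d,K,T=wrist("w17"); wheels('w17'); go(603,-67,130,180)
cv2.imwrite("pics/w17c.png",cv2.resize(im[200:380,180:420,::-1],None,fx=3,fy=3,interpolation=cv2.INTER_CUBIC))
E
```

```text
time: 39.95
tool_pos: [0.6331, 0.0828, 0.0935]
tool_rot: [0.0, -0.0, 1.0, -0.0]
contact_force: [0.9, 0.2, 0.9]
gripper_width: 0.001
grasp_force: 0.8
mark [299. 294.] [604.8  30.8  88. ]
mark [391.5 294.7] [606.2 105.6  88. ]
mark [339.  294.5] [605.3  62.8  88. ]
axle x 0.6054621754581372
white px (np.int32(267), np.int32(232), np.int32(15), np.int32(6)) y 9 ang -74.5 (span [-80.4 -68.6])
white px (np.int32(357), np.int32(233), np.int32(16), np.int32(6)) y 85 ang -72.4 (span [-78.  -66.8])
white px (np.int32(255), np.int32(241), np.int32(33), np.int32(7)) y 8 ang -59.0 (span [-63.8 -54.2])
white px (np.int32(350), np.int32(241), np.int32(34), np.int32(8)) y 85 ang -58.3 (span [-63.7 -52.9])
white px (np.int32(264), np.int32(252), np.int32(15), np.int32(22)) y 9 ang -37.6 (span [-49.4 -25.8])
white px (np.int32(359), np.int32(253), np.int32(16), np.int32(21)) y 84 ang -36.9 (span [-48.1 -25.7])
white px (np.int32(336), np.int32(270), np.int32(6), np.int32(22)) y 62 ang -18.6 (span [-30.   -7.3])
white px (np.int32(297), np.int32(279), np.int32(4), np.int32(13)) y 31 ang -14.1 (span [-20.9  -7.4])
white px (np.int32(252), np.int32(281), np.int32(35), np.int32(3)) y 8 ang -17.1 (span [-18.7 -15.6])
white px (np.int32(390), np.int32(281), np.int32(4), np.int32(11)) y 104 ang -12.3 (span [-18.2  -6.5])
white px (np.int32(351), np.int32(282), np.int32(35), np.int32(2)) y 85 ang -16.5 (span [-17.5 -15.5])
white px (np.int32(263), np.int32(286), np.int32(17), np.int32(21)) y 9 ang -1.4 (span [-13.5  10.7])
white px (np.int32(358), np.int32(286), np.int32(17), np.int32(22)) y 83 ang -0.5 (span [-13.4  12.3])
t=40.8 pos [547.4  43.9 211.5] phi 180.0 | turn 0.000  x -5.56 y -11.09 z 8.15 cm F [-0.3  0.1  1.1] w 1.000 g 0
```

View pics/w17c.png

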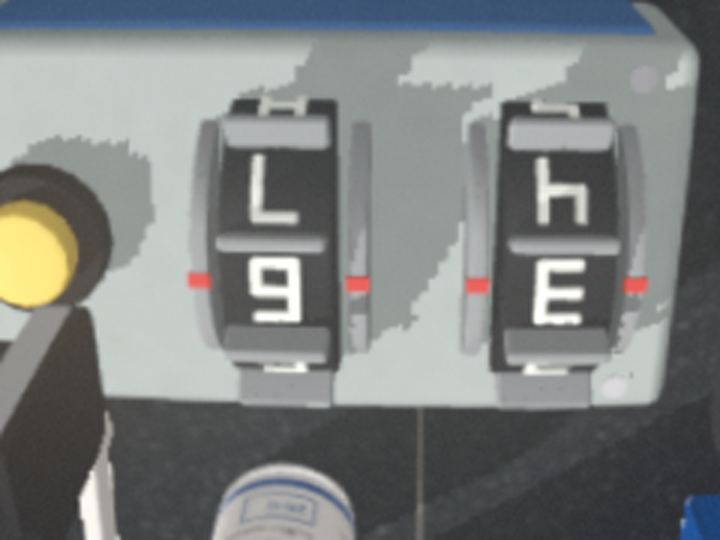

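The wheels read 36: tens 3 at about −0.5°, ones 6 at about −1°. I check the modules once more, then move above the button.

```bash
python3 -m crank '[{"x":-2,"y":-4,"z":0,"turn":0},{"x":-2,"y":-4,"z":0,"turn":0},{"x":-1.7,"y":-2.9,"z":0,"turn":0},{"x":0,"y":0,"z":4,"turn":0},{"x":0,"y":0,"z":4,"turn":0}]' 0 >/dev/null
python3 -m crank '[{"x":0,"y":0,"z":2.5,"turn":0},{"x":0,"y":0,"z":0,"turn":0},{"x":0,"y":0,"z":0,"turn":0},{"x":0,"y":0,"z":0,"turn":0}]'
python3 - <<'E'
from h import *
for n in("side","scene"):
    im,d,K,T=grab(n); P=pts(d,K,T); print(n,*modules(im,P),sep='\n')
    m=masks(im)['yellow']&(P[...,2]>.06)&(P[...,2]<.1)&(P[...,0]<.65)&(P[...,0]>.55); print('yellow',m.sum(),P[m].mean(0) if m.any() else '',np.percentile(P[m][:,2],[10,90]) if m.any() else '')
go(604.3,-65.5,85,180)
E
```

```text
time: 41.7
tool_pos: [0.6062, -0.0653, 0.11]
tool_rot: [0.001, -0.0, 1.0, -0.0]
contact_force: [1.0, 0.8, 0.8]
gripper_width: 0.002
grasp_force: 0.0
side
('red', np.int32(50), 545, -211, 175.2, 42, 10, 58)
('red', np.int32(67), 533, -348, 175.1, 41, 11, 58)
('red', np.int32(47), 680, -564, 71.5, 30, 8, 56)
('green', np.int32(24), 533, 366, 172.9, 44, 14, 57)
('green', np.int32(27), 528, 226, 177.6, 43, 14, 58)
yellow 87 [ 0.59861051 -0.07039186  0.07968812] [0.07420549 0.08264785]
scene
('red', np.int32(43), 537, -347, 178.7, 47, 15, 56)
('red', np.int32(35), 545, -209, 0.2, 42, 14, 57)
('green', np.int32(59), 532, 227, 1.6, 50, 12, 56)
('green', np.int32(55), 535, 369, 178.9, 47, 10, 57)
yellow 73 [ 0.5996967  -0.06258782  0.07857185] [0.07186999 0.08441187]
t=41.8 pos [606.4 -65.4 110.6] phi 180.0 | turn 0.000  x 0.21 y -0.01 z 2.56 cm F [-0.1  0.3  0.2] w 0.000 g 0
```

All four modules are in their nests at z≈57 mm (flat). Pressing the button.

```bash
python3 -m crank '[{"x":0.2,"y":0,"z":1.5,"turn":0},{"x":0,"y":0,"z":1,"turn":0},{"x":0,"y":0,"z":0,"turn":0}]'
python3 -m crank '[{"x":0,"y":0,"z":0.4,"turn":0},{"x":0,"y":0,"z":0,"turn":0},{"x":0,"y":0,"z":0,"turn":0}]'
python3 -m crank '[{"x":0,"y":0,"z":0.4,"turn":0},{"x":0,"y":0,"z":0,"turn":0},{"x":0,"y":0,"z":0,"turn":0}]'
```

```text
time: 42.1
tool_pos: [0.6015, -0.0649, 0.081]
tool_rot: [-0.002, -0.0, 1.0, 0.0]
contact_force: [-1.4, 0.4, 1.8]
gripper_width: -0.002
grasp_force: 1.0
time: 42.4
tool_pos: [0.6026, -0.0651, 0.0794]
tool_rot: [-0.0, -0.0, 1.0, 0.0]
contact_force: [-1.9, -0.5, 3.3]
gripper_width: 0.001
grasp_force: 1.4
time: 42.7
tool_pos: [0.6034, -0.0653, 0.076]
tool_rot: [0.001, -0.0, 1.0, -0.0]
contact_force: [-2.9, -0.2, 6.1]
gripper_width: 0.001
grasp_force: 2.9
```

```bash
python3 -m crank '[{"x":0,"y":0,"z":0.3,"turn":0},{"x":0,"y":0,"z":0,"turn":0},{"x":0,"y":0,"z":0,"turn":0}]'
python3 -m crank '[{"x":0,"y":0,"z":0.3,"turn":0},{"x":0,"y":0,"z":0,"turn":0},{"x":0,"y":0,"z":0,"turn":0}]'
```

```text
time: 43.0
tool_pos: [0.6035, -0.0653, 0.0758]
tool_rot: [0.0, -0.0, 1.0, -0.0]
contact_force: [-9.9, 2.2, 19.1]
gripper_width: -0.001
grasp_force: 9.4
time: 43.3
tool_pos: [0.6036, -0.0653, 0.0756]
tool_rot: [-0.0, -0.0, 1.0, -0.0]
contact_force: [-17.3, 3.0, 31.0]
gripper_width: -0.002
grasp_force: 15.9
```

The button bottomed: z stopped at 75.7 mm while the force rose. Releasing straight up, then backing off and making a final check.

```bash
python3 -m crank '[{"x":0,"y":0,"z":-2,"turn":0},{"x":0,"y":0,"z":-5,"turn":0},{"x":0,"y":0,"z":-5,"turn":0},{"x":3,"y":3.5,"z":0,"turn":0},{"x":3,"y":3.5,"z":0,"turn":0}]' >/dev/null
python3 -m crank '[{"x":0,"y":3.5,"z":-1,"turn":0},{"x":0,"y":0,"z":0,"turn":0},{"x":0,"y":0,"z":0,"turn":0},{"x":0,"y":0,"z":0,"turn":0},{"x":0,"y":0,"z":0,"turn":0}]' 100
python3 - <<'E'
from h import *
im,d,K,T=wrist("w18"); wheels('w18')
for n in("side","scene"):
    im,d,K,T=grab(n); P=pts(d,K,T); print(n,*modules(im,P),sep='\n')
    m=masks(im)['yellow']&(P[...,2]>.06)&(P[...,2]<.1)&(P[...,0]<.65)&(P[...,0]>.55); print('yellow',m.sum(),np.percentile(P[m][:,2],[10,90]) if m.any() else '')
go(0,0,0,180)
E
```

```text
time: 44.3
tool_pos: [0.543, 0.0389, 0.1987]
tool_rot: [-0.0, 0.001, 1.0, -0.0]
contact_force: [0.1, 0.1, -0.2]
gripper_width: 0.847
grasp_force: 0.0
mark [250.  305.5] [604.3 -12.1  88. ]
mark [399.1 306.8] [606.1 104.5  88. ]
mark [304.5 307. ] [605.1  30.4  88. ]
mark [346.5 307. ] [605.3  62.8  88. ]
axle x 0.6052061225589425
white px (np.int32(271), np.int32(242), np.int32(16), np.int32(7)) y 9 ang -73.5 (span [-79.7 -67.3])
white px (np.int32(365), np.int32(243), np.int32(16), np.int32(7)) y 85 ang -71.3 (span [-77.2 -65.5])
white px (np.int32(258), np.int32(252), np.int32(36), np.int32(8)) y 8 ang -58.0 (span [-63.  -52.9])
white px (np.int32(358), np.int32(252), np.int32(35), np.int32(8)) y 86 ang -57.6 (span [-62.6 -52.6])
white px (np.int32(268), np.int32(263), np.int32(16), np.int32(24)) y 8 ang -37.2 (span [-49.5 -25. ])
white px (np.int32(367), np.int32(264), np.int32(18), np.int32(22)) y 85 ang -36.8 (span [-48.  -25.5])
white px (np.int32(343), np.int32(282), np.int32(6), np.int32(23)) y 61 ang -18.3 (span [-29.8  -6.8])
white px (np.int32(303), np.int32(291), np.int32
[... 477 characters left out ...]
np.int32(366), np.int32(299), np.int32(18), np.int32(22)) y 83 ang 0.2 (span [-12.6  13. ])
side
('red', np.int32(51), 543, -210, 175.8, 43, 10, 58)
('red', np.int32(70), 534, -348, 175.0, 41, 11, 58)
('red', np.int32(46), 681, -564, 74.9, 29, 8, 56)
('green', np.int32(25), 533, 368, 175.8, 43, 11, 57)
('green', np.int32(28), 530, 225, 174.1, 44, 13, 57)
yellow 87 [0.07474206 0.08290411]
scene
('red', np.int32(37), 547, -210, 4.5, 47, 15, 57)
('green', np.int32(61), 530, 227, 179.6, 48, 14, 56)
('green', np.int32(54), 536, 368, 175.0, 50, 11, 57)
yellow 71 [0.07250849 0.08625634]
t=44.5 pos [542.9  39.1 198.8] phi 179.9 | turn -0.001  x 54.29 y -3.91 z 19.88 cm F [ 0.3 -0.4  1.6] w 1.002 g 0
```

Everything holds: the button is back up, the wheels read 36, the modules are nested and the robot is clear.

```bash
python3 -c "
from plant import manip; print(manip.job_done())"
```

```text
the job is handed in; nothing more can be done
None
```

The job is handed in: both green modules are in the dock, both red modules are in the reject tray, the timer reads 36, and the start button was pressed fully down and released.

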